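Hang the cleaning basket on the drying carousel

ROBOT

A 6-joint arm with a two-finger parallel gripper is mounted at the origin on the work surface. World frame = base frame: x ahead of the robot, y to its left, z up, the work surface at z = 0. Lengths are in m, angles in rad, forces in N, time in s.
With the tool pointing down it reaches from about 0.35 to 0.975 m from the base axis. Payload 17.4 kg.
Tool frame: the origin (TCP) lies between the finger pads; the fingertips stand 11 mm ahead of it and the grasp point (between the pads) lies 8 mm behind it (tcp_to_tips is the distance from the TCP to the fingertips, in m); z points along the fingers, y is the direction in which the jaws open and shut (so a half turn about z gives the same grasp; the last joint's range is limited). The gripper opens to 85 mm and grips with 20 to 120 N. Pads are 22 mm wide; open, the fingers measure 114 mm over their backs; the gripper's body (76 mm by 85 mm) begins 54 mm behind the grasp point. The pads swing forward as they close: fully open they stand 13 mm farther back than shut.
Start: joints at [1.128, 0.116, 1.442, -0, 1.584, -0.038], TCP at [0.266, 0.62, 0.242] pointing down, gripper open.
Joint ranges: [-2.83, 2.83], [-0.83, 2.19], [0.07, 2.5], [-1.14, 4.28], [0.01, 3], [-2.97, 2.97]. Speed limits (rad/s): [1.89, 1.89, 2.22, 3.14, 3.14, 3.14].

INTERFACE

Orientations are given as a unit quaternion [w, x, y, z].
In Python, from plant import observe, snapshot, job_done, tcp_to_tips gives the robot as it stands. The module is installed in compiled form; this text tells all that it offers.
- The arm moves only by the tool carry_out, never from a script. Its argument "plan" is a list of rows, each an object of numbers: "rx", "ry", "rz": the turn, a rotation vector about the tool's x, y, z in degrees; "dx", "dy", "dz": the shift along the tool's x, y, z in mm; "hand": the gripper's target within -1 to 1 (fully open at 1, half-way at 0, shut at -1). In form: [{"rx": .., "ry": .., "rz": .., "dx": .., "dy": .., "dz": .., "hand": ..}, ...]. A call has 1 to 20 rows; each row is the pose to reach, as a shift and turn from the pose commanded when the call began, along the tool's axes at that moment; what a row does not reach only later rows make up. A row lasts 1/10 s, in which the tool goes at most 50 mm and 8.59 degrees, less where a joint would pass 70% of its speed; a pose out of reach is approached as far as the arm can. A call with a gripper value outside its range is refused whole. The fingers move at their own pace and stop on an object; "squeeze" is the grip in N (left out, the last holds). Time passes only in rows, so rows that repeat a pose let the fingers close. It gives the time, the measured TCP pose, the force and the opening at its end, in the units of the state.
- observe(): the state, without advancing time (a new reading comes with each control period).
- snapshot(name): name is "scene" or "top" or "wrist"; returns a dict with "image" (400x640x3 uint8, red, green, blue), "z_map" (400x640 float32, m along the optical axis (not along the pixel's ray), 0 where there is no reading), "fx", "fy", "cx", "cy" (pixels), "extrinsics" (4x4, takes a point from camera to world coordinates); the wrist camera has in their place "hand_eye" (4x4, takes a point from camera to tool coordinates, whose origin is the TCP and whose axes are the flange's). Camera axes: x right, y down, z forward; pixel columns grow to the right and rows downward; lengths in m; the calibration is good to about 2 mm. The wrist camera is an equidistant fisheye: a pixel r from the principal point sees the ray r / f radians off the axis. A picture is of the moment at which its call begins: read the wrist's pose just before it.
- job_done(): hands the job in, once; it reports no verdict.
The state is a dict: "clock": time; "qpos": joint angles; "qd": joint speeds; "joint_efforts": joint torques, N m; "tcp_pos": TCP position; "eef_rot": TCP orientation; "ft_force": force on the tool from outside, world axes, zero at the start; "torque": the same for the moment, N m; "opening": opening from 0.0 (shut) to 1.0 (fully open).
Only numpy, scipy, OpenCV 4.12 (cv2) and the standard library are available. Lean on these libraries where they do the work, as an engineer would, in place of code of your own. Each camera call takes 0.05 s, during which the arm holds its last target.

TASK

On the goldsmith's bench, turn the drying carousel gently against its stop so that its one bare hook stands at the front, over the tray's spout. Then pick up the wire cleaning basket by its wooden knob and hang it on that hook: bring the handle in over the upturned tip, lower it softly until you feel the hook take the weight, and only then let go and draw your hand clear. Never press hard on the carousel, and leave the other things on the bench as they are.

Things in the scene. Friction and masses are not known exactly. Their poses are not given: they have to be found in the camera images.
- rack: Drying carousel, fixed to the bench: round steel drip tray 224 mm across, 14 mm high, under a turning post with four wire arms at right angles; three carry hung ware, one is bare. Origin: centre of the tray's underside, on the turning axis. Its -x axis points to the front, where a 26 mm wide spout sticks out to 150 mm. Never press on any part of the carousel with more than 15 N, by hand or basket.
- cap (a point): Top of the post's wooden cap (34 mm wide), on the turning axis, 201 mm above the bench. Arms are 6 mm wire, 165 to 185 mm up. Each falls slightly from the post to a level saddle 83 to 112 mm from the axis, then turns up to a ball tip 124 mm from the axis, 16 mm above the saddle's top. Hung ware turns along, lies below the arms, up to 35 mm to either side. Push the bare arm sideways to turn.
- rotor (a joint): Carousel angle, rad. 0 = bare arm exactly at the front, against a slightly springy stop (gives about 2 degrees at 10 N on the saddle). Grows counter-clockwise seen from above, up to 2.1. Starts at 0.7 to 1.7, so it must be turned clockwise. Stiff: about 2.5 N at the saddle turns it, more if fast: push at under 50 mm/s; it stays where it is left.
- hook (a point): Nominal middle of the bare arm's saddle (top of the wire), 98 mm from the axis, 170 mm above the bench; turns with the carousel; the bare arm points along its -x. ITS HEIGHT IS ONLY NOMINAL: the bare arm's collar is clamped by hand, the real saddle lies 8 mm lower to 8 mm higher and must be felt. Along and across the arm it is true. The wire is springy: sinks about 1 mm per 3 N.
- bar (a point): Underside of the middle (highest place) of the basket handle's crossbar, 117 mm above the basket's bottom; this goes on the hook. The handle is a 7 mm wire loop in the basket's y-z plane: uprights 46 mm apart (free width), crossbar rising to its middle, 72 mm free height above the basket's rim. The loop must stand across the arm: basket's x axis along the arm, either way round.
- grip (a point): Centre of the basket's square wooden knob, 16 x 16 mm, 40 mm tall, 142 to 182 mm above the basket's bottom, straight above the crossbar's middle, 45 mm above bar. Its faces look along the basket's x and y. A 10 mm thick stem, 18 mm long, joins it to the crossbar.
- basket: The whole steel wire basket, 55 mm across, 45 mm high to the rim, 0.2 to 0.33 kg, standing on the bench; origin at the centre of its underside, z up, y along the crossbar. Three small rings in it are fixed.
- charcoal: Bystander: black charcoal block 100 x 60 x 28 mm; origin at the centre of its underside.
- flux: Bystander: white jar with a black cap, 52 mm across, 62 mm high; origin at the centre of its underside.
- dish: Bystander: white ceramic dish, 84 mm across, 22 mm high; origin at the centre of its underside.
- hammer: Bystander: hammer lying on the bench; origin at the centre of its underside.
- tweezers: Bystander: steel tweezers with wooden grips, 165 mm long, lying on the bench; origin at the middle.
Mind the look-alikes: they are no part of the job. Of the things like the basket, leave any that is red; of the rest the larger one is meant.

How it is judged:
By the outcome, as a careful person would: the job done as asked, in the order asked, and still so for the second after the job is handed in, with the robot touching nothing.
It also fails if it takes over 69 s, if anything falls off the work surface, if the arm or the gripper's body presses on something with over 40 N, if the wrist force passes 120 N, or if a joint passes its speed limit or range.

## Working session

There is one attempt and no reset: what is moved stays moved. The work goes in short steps, Python scripts to look and compute and a tool call to move; the robot and the scene stay as the last step left them, time stands still between calls to the robot, and variables do not carry over. Pictures are saved under pics/ and viewed, and the job is handed in when it is done.

Besides the shell and the picture viewer there is one more tool, called by a JSON object that holds its "method" and its "body". carry_out: Moves the arm, as the interface text tells. Its arguments: {"type":"object","properties":{"plan":{"type":"array","items":{"type":"object","properties":{"rx":{"type":"number"},"ry":{"type":"number"},"rz":{"type":"number"},"dx":{"type":"number"},"dy":{"type":"number"},"dz":{"type":"number"},"hand":{"type":"number"}}}},"squeeze":{"type":"number"}},"required":["plan"]}

```bash
mkdir -p pics; cat > h.py <<'E'
import numpy as np, cv2, pickle
from plant import observe, snapshot
E
python3 - <<'E'
from h import *
print(observe())
for n in("scene","top","wrist"):
    s=snapshot(n); pickle.dump(s,open(n+".pkl","wb")); cv2.imwrite(f"pics/{n}0.png",s["image"][:,:,::-1])
    print(n,s["fx"],s["fy"],s["cx"],s["cy"]); print(s.get("extrinsics",s.get("hand_eye")).round(4).tolist())
E
```

```text
{'clock': 0.0, 'qpos': array([ 1.12820696e+00,  1.16474537e-01,  1.44225744e+00,  1.76142540e-05,
        1.58397942e+00, -3.77956328e-02]), 'qd': array([-0.00149802, -0.00226544,  0.00073378,  0.00070787, -0.00078651,
        0.00052566]), 'joint_efforts': array([ 2.37884087e-03, -7.32000804e+01, -6.32490706e+01, -1.54056215e-05,
        6.62537714e-03,  2.16533249e-05]), 'tcp_pos': array([0.26576264, 0.62029444, 0.24157474]), 'eef_rot': array([-1.41622036e-04,  2.01017709e-01,  9.79587448e-01, -5.41217228e-04]), 'ft_force': array([ 0.6407984 ,  0.57410078, -0.75504584]), 'torque': array([0.0195775 , 0.00543377, 0.01436194]), 'opening': 1.0018096709499966}
scene 462.76929033703874 462.76929033703874 324.0588164556238 196.59313093575875
[[0.8242, 0.2875, -0.4879, 1.0363], [0.5661, -0.4444, 0.6943, -0.6908], [-0.0172, -0.8484, -0.529, 0.7433], [0.0, 0.0, 0.0, 1.0]]
top 368.1128484737687 368.1128484737687 320.77471000048547 198.66807338101856
[[0.0219, -0.9834, 0.18, 0.3538], [-0.9995, -0.0253, -0.0169, 0.0586], [0.0212, -0.1795, -0.9835, 1.0159], [0.0, 0.0, 0.0, 1.0]]
wrist 309.70691628693146 309.70691628693146 317.8702282213151 199.5024380516414
[[-0.0001, -0.9566, -0.2916, 0.0733], [1.0, -0.0, -0.0002, 0.001], [0.0002, -0.2916, 0.9566, -0.1326], [0.0, 0.0, 0.0, 1.0]]
```

View pics/scene0.png

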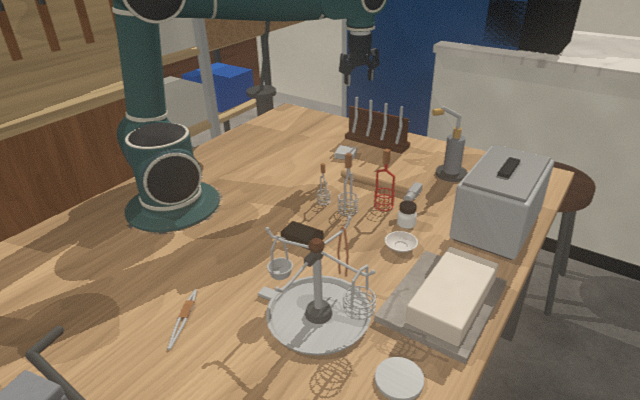

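View pics/top0.png

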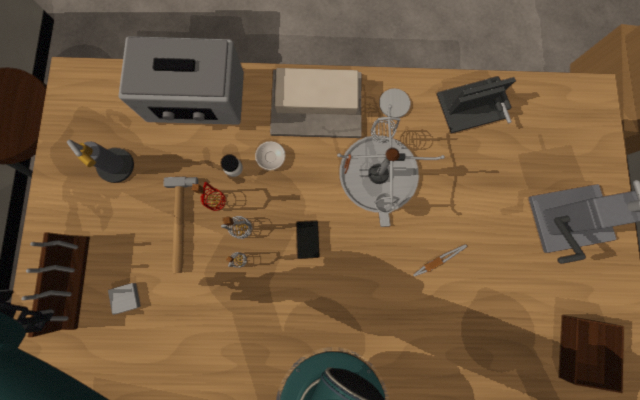

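View pics/wrist0.png

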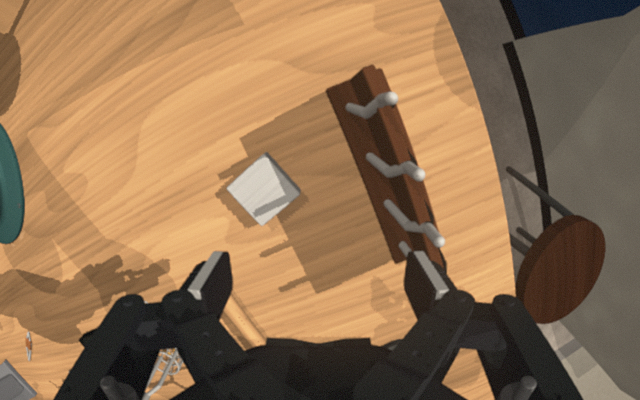

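Three basket-like things are in view. In scene pixels they are the small plain one at (323,188), the larger plain one at (347,188) and the red one at (385,185). In the top view they are at (238,260), (237,226) and (210,196). The larger non-red one fits the description, so I'll confirm it in an enlarged crop. The carousel is at about (318,310) in scene and (380,172) in top.

```bash
python3 - <<'E'
from h import *
s=pickle.load(open("scene.pkl","rb"));t=pickle.load(open("top.pkl","rb"))
a=cv2.resize(s["image"][140:225,300:420],None,fx=4,fy=4,interpolation=cv2.INTER_CUBIC)
b=cv2.resize(t["image"][180:280,180:300],None,fx=4,fy=4,interpolation=cv2.INTER_CUBIC)
cv2.imwrite("pics/c1.png",a[:,:,::-1]);cv2.imwrite("pics/c2.png",b[:,:,::-1])
a=cv2.resize(s["image"][215:360,245:395],None,fx=4,fy=4,interpolation=cv2.INTER_CUBIC)
b=cv2.resize(t["image"][110:235,330:450],None,fx=4.5,fy=4.5,interpolation=cv2.INTER_CUBIC)
cv2.imwrite("pics/c3.png",a[:,:,::-1]);cv2.imwrite("pics/c4.png",b[:,:,::-1])
E
```

```text
(no output)
```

View pics/c1.png

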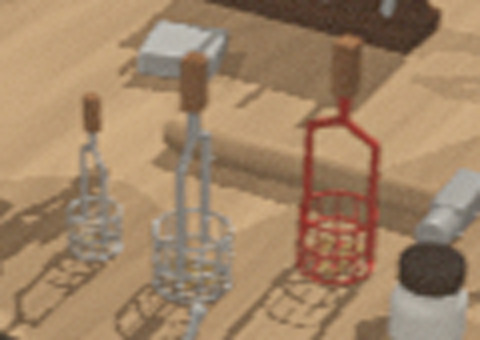

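View pics/c2.png

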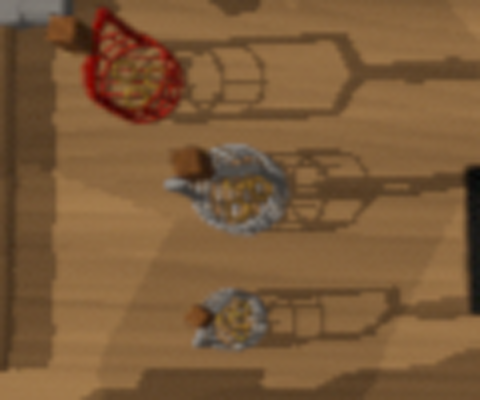

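View pics/c3.png

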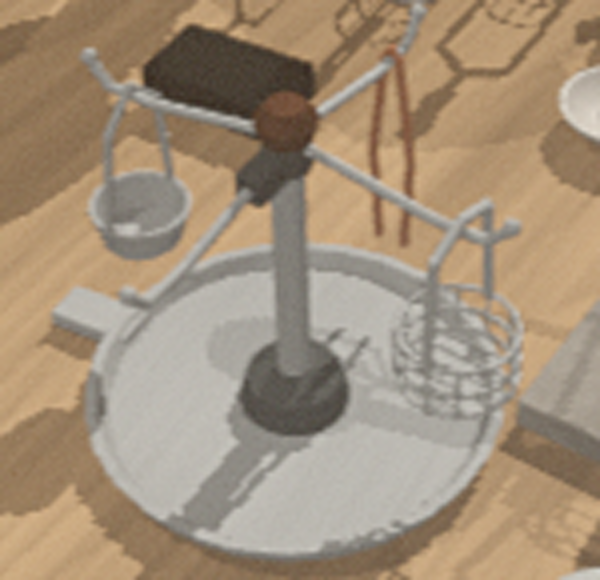

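View pics/c4.png

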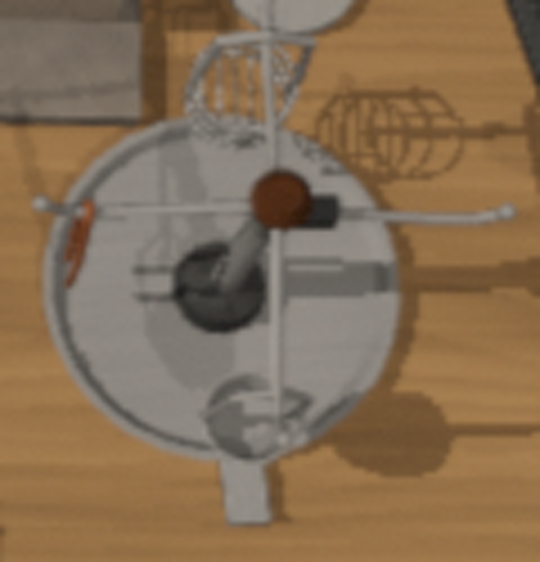

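```bash
cat >> h.py <<'E'
def ray(s,u,v,pose=None):
    E=s["extrinsics"]; d=np.array([(u-s["cx"])/s["fx"],(v-s["cy"])/s["fy"],1.])
    return E[:3,3],E[:3,:3]@d
def onz(s,u,v,z):
    o,d=ray(s,u,v); return o+d*(z-o[2])/d[2]
def proj(s,P):
    E=s["extrinsics"]; p=E[:3,:3].T@(np.asarray(P,float)-E[:3,3]); return np.array([s["fx"]*p[0]/p[2]+s["cx"],s["fy"]*p[1]/p[2]+s["cy"]])
def tri(rays):
    A=np.zeros((3,3));b=np.zeros(3)
    for o,d in rays:
        d=d/np.linalg.norm(d);M=np.eye(3)-np.outer(d,d);A+=M;b+=M@o
    p=np.linalg.solve(A,b)
    return p,[np.linalg.norm(np.cross(p-o,d/np.linalg.norm(d))) for o,d in rays]
def wray(s,pos,q,u,v):
    from scipy.spatial.transform import Rotation as R
    Rw=R.from_quat([q[1],q[2],q[3],q[0]]).as_matrix(); H=s["hand_eye"]
    a=np.array([(u-s["cx"]),(v-s["cy"])])/s["fx"]; r=np.hypot(*a)
    d=np.array([*(a/r*np.sin(r)),np.cos(r)]) if r>0 else np.array([0,0,1.])
    return Rw@H[:3,3]+pos, Rw@H[:3,:3]@d
E
python3 - <<'E'
from h import *
s=pickle.load(open("scene.pkl","rb"));t=pickle.load(open("top.pkl","rb"))
C=lambda ox,oy,k,x,y:((x+.5)/k-.5+ox,(y+.5)/k-.5+oy)
cs=lambda x,y:C(245,215,4,x,y); ct=lambda x,y:C(330,110,4.5,x,y)
bs=lambda x,y:C(300,140,4,x,y); bt=lambda x,y:C(180,180,4,x,y)
print("cap top",onz(t,*ct(281,198),.195)[:3], tri([ray(t,*ct(281,199)),ray(s,*cs(286,121))]))
print("tip",tri([ray(t,*ct(507,212)),ray(s,*cs(128,296))]))
print("spout", onz(t,*ct(249,524),.012), onz(t,*ct(241,462),.012))
print("spout tip scene", onz(s,*cs(66,300),.014))
# tray circle
u=[onz(t,*ct(x,y),.014)[:2] for x,y in[(46,280),(398,290),(250,460),(130,420),(350,400),(100,175)]]
u=np.array(u);A=np.c_[2*u,np.ones(len(u))];x=np.linalg.lstsq(A,(u**2).sum(1),rcond=None)[0];print("tray",x[:2],np.sqrt(x[2]+x[:2]@x[:2]))
print("knob", tri([ray(t,*bt(189,161)),ray(s,*bs(194,84))]))
print("knob red", tri([ray(t,*bt(67,31)),ray(s,*bs(346,72))]))
print("knob small", tri([ray(t,*bt(197,316)),ray(s,*bs(92,116))]))
print("basket bottom",onz(t,*bt(245,190),.022))
E
```

```text
cap top [ 0.61491057 -0.11923984  0.195     ] (array([ 0.61496645, -0.12021404,  0.19190741]), [np.float64(0.0004943444550290581), np.float64(0.0004943444550290246)])
tip (array([ 0.61648722, -0.24384461,  0.17587427]), [np.float64(0.00028790390540821834), np.float64(0.0002879039054080093)])
spout [ 0.4655804  -0.13657124  0.012     ] [ 0.50367748 -0.13200337  0.012     ]
spout tip scene [ 0.46920026 -0.1384693   0.014     ]
tray [ 0.61400164 -0.12180611] 0.10754565484856562
knob (array([0.45282199, 0.25925039, 0.16314196]), [np.float64(0.001811189503255863), np.float64(0.0018111895032558174)])
knob red (array([0.52800605, 0.33641739, 0.15998291]), [np.float64(0.0023291256800897836), np.float64(0.0023291256800897133)])
knob small (array([0.36577909, 0.2607845 , 0.1120414 ]), [np.float64(0.0009436877173305361), np.float64(0.0009436877173306966)])
basket bottom [0.45216791 0.25502897 0.022     ]
```

```bash
cat >> h.py <<'E'
from scipy.spatial.transform import Rotation as R
def Rdown(a):  # tool y at world angle a, z down
    y=np.array([np.cos(a),np.sin(a),0]);z=np.array([0,0,-1.]);return np.c_[np.cross(y,z),y,z]
def cur():
    o=observe();q=o["eef_rot"];return o,o["tcp_pos"],R.from_quat([q[1],q[2],q[3],q[0]]).as_matrix()
def rel(p0,R0,p,a):
    d=R0.T@(np.asarray(p)-p0)*1000; r=np.degrees(R.from_matrix(R0.T@Rdown(a)).as_rotvec())
    return "d %.1f %.1f %.1f  r %.2f %.2f %.2f"%(*d,*r)
E
python3 - <<'E'
from h import *
o,p,R0=cur()
print(rel(p,R0,[.6556,-.2103,.242],np.radians(90.7)))
E
```

```text
d -685.4 -610.0 0.2  r -0.05 -0.01 -23.89
```

{"method": "carry_out", "body": {"plan": [{"dx": -685,"dy": -610,"dz": 0,"rz": -23.9,"hand": -1},{"dx": -685,"dy": -610,"dz": 0,"rz": -23.9,"hand": -1},{"dx": -685,"dy": -610,"dz": 0,"rz": -23.9,"hand": -1},{"dx": -685,"dy": -610,"dz": 0,"rz": -23.9,"hand": -1},{"dx": -685,"dy": -610,"dz": 0,"rz": -23.9,"hand": -1},{"dx": -685,"dy": -610,"dz": 0,"rz": -23.9,"hand": -1},{"dx": -685,"dy": -610,"dz": 0,"rz": -23.9,"hand": -1},{"dx": -685,"dy": -610,"dz": 0,"rz": -23.9,"hand": -1},{"dx": -685,"dy": -610,"dz": 0,"rz": -23.9,"hand": -1},{"dx": -685,"dy": -610,"dz": 0,"rz": -23.9,"hand": -1},{"dx": -685,"dy": -610,"dz": 0,"rz": -23.9,"hand": -1},{"dx": -685,"dy": -610,"dz": 0,"rz": -23.9,"hand": -1},{"dx": -685,"dy": -610,"dz": 0,"rz": -23.9,"hand": -1},{"dx": -685,"dy": -610,"dz": 0,"rz": -23.9,"hand": -1},{"dx": -685,"dy": -610,"dz": 0,"rz": -23.9,"hand": -1},{"dx": -685,"dy": -610,"dz": 0,"rz": -23.9,"hand": -1},{"dx": -685,"dy": -610,"dz": 0,"rz": -23.9,"hand": -1},{"dx": -685,"dy": -610,"dz": 0,"rz": -23.9,"hand": -1},{"dx": -685,"dy": -610,"dz": 0,"rz": -23.9,"hand": -1},{"dx": -685,"dy": -610,"dz": 0,"rz": -23.9,"hand": -1}]}}

```text
invalid input
```

{"method": "carry_out", "body": {"plan": [{"rx": 0,"ry": 0,"rz": -8,"dx": -50,"dy": -40,"dz": 0,"hand": -1},{"rx": 0,"ry": 0,"rz": -16,"dx": -100,"dy": -80,"dz": 0,"hand": -1}], "squeeze": 30}}

```text
clock: 0.35
tcp_pos: [0.3129, 0.5315, 0.2413]
eef_rot: [-0.0, 0.059, 0.998, -0.001]
ft_force: [1.3, 0.3, 0.4]
opening: 0.69
```

```bash
python3 - <<'E'
from h import *
o,p,R0=cur()
print(o["clock"],p,o["opening"],rel(p,R0,[.6556,-.2103,.242],np.radians(90.7)))
E
```

```text
0.35 [0.31286697 0.53153097 0.24131917] 0.6903842516353021 d -427.9 -696.2 -0.0  r -0.07 -0.04 -7.48
```

{"method": "carry_out", "body": {"plan": [{"rx": 0,"ry": 0,"rz": -7,"dx": -428,"dy": -696,"dz": 0,"hand": -1},{"rx": 0,"ry": 0,"rz": -7,"dx": -428,"dy": -696,"dz": 0,"hand": -1},{"rx": 0,"ry": 0,"rz": -7,"dx": -428,"dy": -696,"dz": 0,"hand": -1},{"rx": 0,"ry": 0,"rz": -7,"dx": -428,"dy": -696,"dz": 0,"hand": -1},{"rx": 0,"ry": 0,"rz": -7,"dx": -428,"dy": -696,"dz": 0,"hand": -1},{"rx": 0,"ry": 0,"rz": -7,"dx": -428,"dy": -696,"dz": 0,"hand": -1},{"rx": 0,"ry": 0,"rz": -7,"dx": -428,"dy": -696,"dz": 0,"hand": -1},{"rx": 0,"ry": 0,"rz": -7,"dx": -428,"dy": -696,"dz": 0,"hand": -1},{"rx": 0,"ry": 0,"rz": -7,"dx": -428,"dy": -696,"dz": 0,"hand": -1},{"rx": 0,"ry": 0,"rz": -7,"dx": -428,"dy": -696,"dz": 0,"hand": -1},{"rx": 0,"ry": 0,"rz": -7,"dx": -428,"dy": -696,"dz": 0,"hand": -1},{"rx": 0,"ry": 0,"rz": -7,"dx": -428,"dy": -696,"dz": 0,"hand": -1},{"rx": 0,"ry": 0,"rz": -7,"dx": -428,"dy": -696,"dz": 0,"hand": -1},{"rx": 0,"ry": 0,"rz": -7,"dx": -428,"dy": -696,"dz": 0,"hand": -1},{"rx": 0,"ry": 0,"rz": -7,"dx": -428,"dy": -696,"dz": 0,"hand": -1},{"rx": 0,"ry": 0,"rz": -7,"dx": -428,"dy": -696,"dz": 0,"hand": -1},{"rx": 0,"ry": 0,"rz": -7,"dx": -428,"dy": -696,"dz": 0,"hand": -1},{"rx": 0,"ry": 0,"rz": -7,"dx": -428,"dy": -696,"dz": 0,"hand": -1},{"rx": 0,"ry": 0,"rz": -7,"dx": -428,"dy": -696,"dz": 0,"hand": -1}], "squeeze": 30}}

```text
clock: 2.25
tcp_pos: [0.6503, -0.2114, 0.2419]
eef_rot: [-0.0, 0.002, 1.0, 0.0]
ft_force: [0.4, 1.2, 0.0]
opening: 0.004
```

```bash
python3 - <<'E'
from h import *
o,p,R0=cur()
print(o["clock"],p,o["opening"],o["qpos"],o["ft_force"],rel(p,R0,[.6556,-.2103,.242],np.radians(90.7)))
s=snapshot("wrist");s["p"]=p;s["q"]=o["eef_rot"];pickle.dump(s,open("w1.pkl","wb"));cv2.imwrite("pics/w1.png",s["image"][:,:,::-1])
s=snapshot("top");cv2.imwrite("pics/t1.png",s["image"][:,:,::-1]); pickle.dump(s,open("t1.pkl","wb"))
E
```

```text
2.25 [ 0.65032611 -0.21143596  0.24189475] 0.003865215489382612 [-3.51743442e-01  1.35690300e-01  1.42073875e+00  2.49965978e-04
  1.58600696e+00 -1.91893497e+00] [0.35377518 1.23108157 0.02010878] d -5.3 1.2 -0.1  r 0.03 -0.04 -0.91
```

View pics/w1.png

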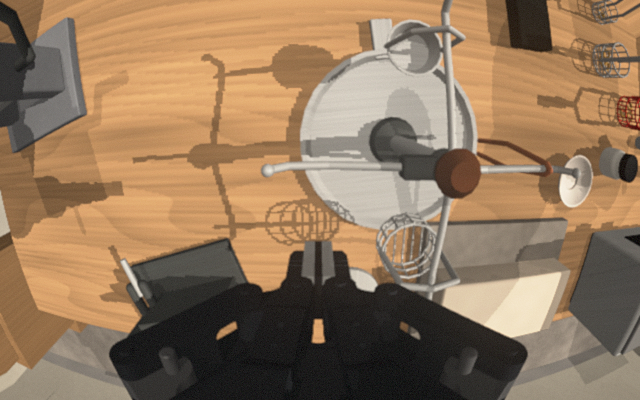

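View pics/t1.png

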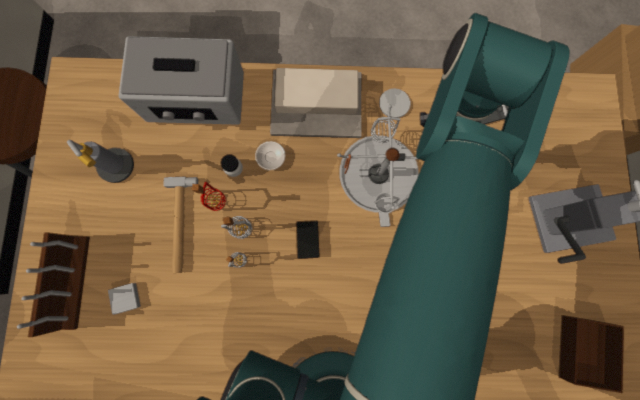

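The wrist view shows the bare arm's ball tip at (268,171), the cap at (458,172) and the closed fingers at (318,262), on the far (+x) side of the arm. That is the side to push from.

```bash
python3 - <<'E'
from h import *
s=pickle.load(open("scene.pkl","rb"));t=pickle.load(open("top.pkl","rb"));w=pickle.load(open("w1.pkl","rb"))
C=lambda ox,oy,k,x,y:((x+.5)/k-.5+ox,(y+.5)/k-.5+oy)
cs=lambda x,y:C(245,215,4,x,y); ct=lambda x,y:C(330,110,4.5,x,y)
W=lambda u,v:wray(w,w["p"],w["q"],u,v)
print("tip",tri([W(268,171),ray(t,*ct(507,212)),ray(s,*cs(128,296))]))
print("cap",tri([W(458,172),ray(t,*ct(281,199)),ray(s,*cs(286,121))]))
for u,v in[(268,171)]:
    o,d=W(u,v);print(o+d*(.178-o[2])/d[2])
o,d=W(378,21);print("spout",o+d*(.014-o[2])/d[2])
o,d=W(318,262);print(o+d*(.231-o[2])/d[2])
E
```

```text
tip (array([ 0.61704679, -0.24385176,  0.17614981]), [np.float64(0.0009426607105915062), np.float64(0.00048133422992356536), np.float64(0.0006938498379570678)])
cap (array([ 0.61489353, -0.12023795,  0.19182446]), [np.float64(0.00016718507784144933), np.float64(0.0005754551761678361), np.float64(0.000417816546899344)])
[ 0.61760598 -0.24336032  0.178     ]
spout [ 0.47083481 -0.14044904  0.014     ]
[ 0.65525094 -0.21092303  0.231     ]
```

{"method": "carry_out", "body": {"plan": [{"rx": 0,"ry": 0,"rz": -1,"dx": -5,"dy": 1,"dz": 0,"hand": -1},{"rx": 0,"ry": 0,"rz": -1,"dx": -5,"dy": 1,"dz": 30,"hand": -1},{"rx": 0,"ry": 0,"rz": -1,"dx": -5,"dy": 1,"dz": 60,"hand": -1},{"rx": 0,"ry": 0,"rz": -1,"dx": -5,"dy": 1,"dz": 86,"hand": -1},{"rx": 0,"ry": 0,"rz": -1,"dx": -5,"dy": 1,"dz": 86,"hand": -1},{"rx": 0,"ry": 0,"rz": -1,"dx": -5,"dy": 1,"dz": 86,"hand": -1}], "squeeze": 30}}

```text
clock: 2.95
tcp_pos: [0.6558, -0.2103, 0.1573]
eef_rot: [0.0, -0.008, 1.0, -0.0]
ft_force: [0.4, -0.2, 1.3]
opening: -0.001
```

```bash
python3 - <<'E'
from h import *
o,p,R0=cur()
print(o["clock"],p,o["ft_force"],o["qd"])
A=np.array([.6148,-.1205])
# frame: arm dir angle th, arm wire; tool y angle = th+180; TCP = A+.09u+off*n
th0=np.radians(-89.2)
def tgt(th,off,r=.09):
    u=np.array([np.cos(th),np.sin(th)]);n=np.array([-u[1],u[0]]);return [*(A+r*u+off*n),.156]
print("approach",rel(p,R0,tgt(th0,.018),th0+np.pi))
for k in range(0,80,2):
    th=th0-np.radians(k+0.0);print(k,rel(p,R0,tgt(th,.014),th+np.pi))
E
```

```text
2.95 [ 0.65577225 -0.2102836   0.15726729] [ 0.38557327 -0.19204669  1.26378464] [-0.00391485 -0.01657371 -0.02900606 -0.00033734  0.00289352  0.00108194]
approach d 21.7 0.4 1.3  r -0.00 0.02 0.07
0 d 25.7 0.4 1.3  r -0.00 0.02 0.07
2 d 28.9 -0.1 1.3  r -0.00 0.02 2.07
4 d 32.0 -0.4 1.3  r -0.00 0.02 4.07
6 d 35.2 -0.6 1.3  r -0.00 0.02 6.07
8 d 38.4 -0.7 1.3  r -0.00 0.02 8.07
10 d 41.6 -0.7 1.3  r -0.00 0.02 10.07
12 d 44.7 -0.5 1.3  r -0.00 0.02 12.07
14 d 47.9 -0.3 1.3  r -0.00 0.02 14.07
16 d 51.1 0.0 1.3  r -0.00 0.02 16.07
18 d 54.2 0.5 1.3  r -0.00 0.02 18.07
20 d 57.3 1.1 1.2  r -0.00 0.02 20.07
22 d 60.4 1.7 1.2  r -0.00 0.02 22.07
24 d 63.5 2.5 1.2  r 0.00 0.02 24.07
26 d 66.6 3.4 1.2  r 0.00 0.02 26.07
28 d 69.6 4.4 1.2  r 0.00 0.02 28.07
30 d 72.6 5.5 1.2  r 0.00 0.02 30.07
32 d 75.5 6.7 1.2  r 0.00 0.02 32.07
34 d 78.4 8.0 1.2  r 0.00 0.02 34.07
36 d 81.3 9.4 1.2  r 0.00 0.02 36.07
38 d 84.1 10.9 1.2  r 0.00 0.02 38.07
40 d 86.8 12.5 1.2  r 0.00 0.02 40.07
42 d 89.5 14.2 1.2  r 0.00 0.02 42.07
44 d 92.1 16.0 1.2  r 0.00 0.02 44.07
46 d 94.7 17.9 1.2  r 0.00 0.02 46.07
48 d 97.2 19.8 1.2  r 0.00 0.02 48.07
50 d 99.6 21.9 1.2  r 0.00 0.02 50.07
52 d 102.0 24.0 1.2  r 0.00 0.02 52.07
54 d 104.3 26.3 1.2  r 0.01 0.02 54.07
56 d 106.5 28.5 1.2  r 0.01 0.02 56.07
58 d 108.6 30.9 1.2  r 0.01 0.02 58.07
60 d 110.6 33.4 1.2  r 0.01 0.02 60.07
62 d 112.6 35.9 1.2  r 0.01 0.02 62.07
64 d 114.4 38.5 1.2  r 0.01 0.02 64.07
66 d 116.2 41.1 1.2  r 0.01 0.02 66.07
68 d 117.9 43.8 1.2  r 0.01 0.02 68.07
70 d 119.4 46.6 1.2  r 0.01 0.02 70.07
72 d 120.9 49.4 1.2  r 0.01 0.02 72.07
74 d 122.3 52.2 1.2  r 0.01 0.02 74.07
76 d 123.6 55.1 1.2  r 0.01 0.02 76.07
78 d 124.8 58.1 1.2  r 0.01 0.02 78.07
```

{"method": "carry_out", "body": {"plan": [{"rx": 0,"ry": 0,"rz": 0,"dx": 8,"dy": 0,"dz": 1,"hand": -1},{"rx": 0,"ry": 0,"rz": 0,"dx": 15,"dy": 0,"dz": 1,"hand": -1},{"rx": 0,"ry": 0,"rz": 0,"dx": 19,"dy": 0,"dz": 1,"hand": -1},{"rx": 0,"ry": 0,"rz": 0,"dx": 22,"dy": 0,"dz": 1,"hand": -1},{"rx": 0,"ry": 0,"rz": 0,"dx": 25,"dy": 0,"dz": 1,"hand": -1},{"rx": 0,"ry": 0,"rz": 2,"dx": 28,"dy": 0,"dz": 1,"hand": -1},{"rx": 0,"ry": 0,"rz": 4,"dx": 31,"dy": 0,"dz": 1,"hand": -1},{"rx": 0,"ry": 0,"rz": 6,"dx": 34,"dy": 0,"dz": 1,"hand": -1},{"rx": 0,"ry": 0,"rz": 8,"dx": 37,"dy": 0,"dz": 1,"hand": -1},{"rx": 0,"ry": 0,"rz": 10,"dx": 40,"dy": 0,"dz": 1,"hand": -1}], "squeeze": 30}}

```text
clock: 3.95
tcp_pos: [0.6157, -0.2118, 0.1557]
eef_rot: [0.001, 0.081, 0.997, -0.0]
ft_force: [3.2, -2.8, -0.0]
opening: 0.002
```

```bash
python3 - <<'E'
from h import *
o,p,R0=cur()
print(o["clock"],p,o["ft_force"],o["torque"])
s=snapshot("wrist");s["p"]=p;s["q"]=o["eef_rot"];pickle.dump(s,open("w2.pkl","wb"));cv2.imwrite("pics/w2.png",s["image"][:,:,::-1])
E
```

```text
3.95 [ 0.61572287 -0.21184704  0.15570805] [ 3.23197531e+00 -2.81122812e+00 -1.16239456e-03] [-0.48690318 -0.5772684   0.06376859]
```

View pics/w2.png

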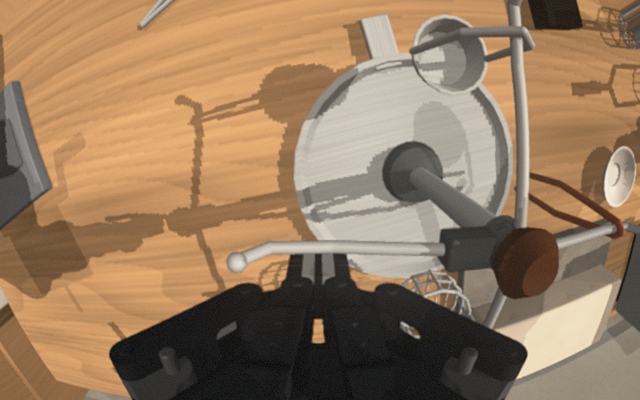

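```bash
cat > arc.py <<'E'
from h import *
import sys
A=np.array([.6148,-.1205])
o,p,R0=cur()
a=np.arctan2(R0[1,1],R0[0,1]); th0=a-np.pi
u=np.array([np.cos(th0),np.sin(th0)]);n=np.array([-u[1],u[0]])
r0=(p[:2]-A)@u; off=(p[:2]-A)@n
print("arm",np.degrees(th0),"r",r0,"off",off,"F",o["ft_force"],"tang",o["ft_force"][:2]@n,"rad",o["ft_force"][:2]@u)
for k in np.arange(*[float(x) for x in sys.argv[1:]]):
    th=th0-np.radians(k);u=np.array([np.cos(th),np.sin(th)]);n=np.array([-u[1],u[0]])
    print(k,rel(p,R0,[*(A+r0*u+off*n),.156],th+np.pi))
E
python3 arc.py 2 41 2
```

```text
arm -99.41051436487976 r 0.08995736052812928 off 0.015490266527470733 F [ 1.39840973 -2.01607089 -0.09552511] tang 1.7092318852546715 rad 1.7602891647337686
2.0 d 3.1 -0.5 -0.3  r -0.03 0.06 2.00
4.0 d 6.3 -0.9 -0.3  r -0.03 0.06 4.00
6.0 d 9.5 -1.1 -0.3  r -0.03 0.07 6.00
8.0 d 12.7 -1.3 -0.3  r -0.03 0.07 8.00
10.0 d 15.9 -1.3 -0.4  r -0.03 0.07 10.00
12.0 d 19.0 -1.3 -0.4  r -0.03 0.07 12.00
14.0 d 22.2 -1.1 -0.4  r -0.02 0.07 14.00
16.0 d 25.4 -0.8 -0.4  r -0.02 0.07 16.00
18.0 d 28.6 -0.4 -0.4  r -0.02 0.07 18.00
20.0 d 31.7 0.1 -0.4  r -0.02 0.07 20.00
22.0 d 34.8 0.7 -0.4  r -0.02 0.07 22.00
24.0 d 37.9 1.5 -0.4  r -0.02 0.07 24.00
26.0 d 41.0 2.3 -0.4  r -0.02 0.07 26.00
28.0 d 44.0 3.3 -0.4  r -0.02 0.07 28.00
30.0 d 47.1 4.3 -0.4  r -0.02 0.07 30.00
32.0 d 50.0 5.5 -0.4  r -0.01 0.07 32.00
34.0 d 53.0 6.7 -0.4  r -0.01 0.07 34.00
36.0 d 55.8 8.1 -0.4  r -0.01 0.07 36.00
38.0 d 58.7 9.5 -0.4  r -0.01 0.07 38.00
40.0 d 61.4 11.1 -0.4  r -0.01 0.07 40.00
```

{"method": "carry_out", "body": {"plan": [{"rx": 0,"ry": 0,"rz": 2,"dx": 3,"dy": -0.5,"dz": 0,"hand": -1},{"rx": 0,"ry": 0,"rz": 4,"dx": 6.3,"dy": -1,"dz": 0,"hand": -1},{"rx": 0,"ry": 0,"rz": 6,"dx": 9.5,"dy": -1,"dz": 0,"hand": -1},{"rx": 0,"ry": 0,"rz": 8,"dx": 12.7,"dy": -1.3,"dz": 0,"hand": -1},{"rx": 0,"ry": 0,"rz": 10,"dx": 15.9,"dy": -1.3,"dz": 0,"hand": -1},{"rx": 0,"ry": 0,"rz": 12,"dx": 19,"dy": -1.3,"dz": 0,"hand": -1},{"rx": 0,"ry": 0,"rz": 14,"dx": 22.2,"dy": -1,"dz": 0,"hand": -1},{"rx": 0,"ry": 0,"rz": 16,"dx": 25.4,"dy": -0.8,"dz": 0,"hand": -1},{"rx": 0,"ry": 0,"rz": 18,"dx": 28.6,"dy": -0.4,"dz": 0,"hand": -1},{"rx": 0,"ry": 0,"rz": 20,"dx": 31.7,"dy": 0,"dz": 0,"hand": -1},{"rx": 0,"ry": 0,"rz": 22,"dx": 34.8,"dy": 0.7,"dz": 0,"hand": -1},{"rx": 0,"ry": 0,"rz": 24,"dx": 37.9,"dy": 1.5,"dz": 0,"hand": -1},{"rx": 0,"ry": 0,"rz": 26,"dx": 41,"dy": 2.3,"dz": 0,"hand": -1},{"rx": 0,"ry": 0,"rz": 28,"dx": 44,"dy": 3.3,"dz": 0,"hand": -1},{"rx": 0,"ry": 0,"rz": 30,"dx": 47,"dy": 4.3,"dz": 0,"hand": -1},{"rx": 0,"ry": 0,"rz": 32,"dx": 50,"dy": 5.5,"dz": 0,"hand": -1},{"rx": 0,"ry": 0,"rz": 34,"dx": 53,"dy": 6.7,"dz": 0,"hand": -1},{"rx": 0,"ry": 0,"rz": 36,"dx": 55.8,"dy": 8,"dz": 0,"hand": -1},{"rx": 0,"ry": 0,"rz": 38,"dx": 58.7,"dy": 9.5,"dz": 0,"hand": -1},{"rx": 0,"ry": 0,"rz": 40,"dx": 61.4,"dy": 11,"dz": 0,"hand": -1}], "squeeze": 30}}

```text
clock: 6.0
tcp_pos: [0.5566, -0.1911, 0.1556]
eef_rot: [0.0, 0.417, 0.909, -0.0]
ft_force: [1.3, -3.8, 0.9]
opening: 0.0
```

```bash
python3 arc.py 2 29 2
```

```text
arm -139.24403351608615 r 0.09017318179343549 off 0.01553066811026713 F [ 1.25128333 -3.81441845  0.92491505] tang 3.7062966590956057 rad 1.5423563707907975
2.0 d 3.2 -0.5 -0.4  r -0.01 0.06 2.00
4.0 d 6.3 -0.9 -0.5  r -0.01 0.06 4.00
6.0 d 9.5 -1.1 -0.5  r -0.01 0.06 6.00
8.0 d 12.7 -1.3 -0.5  r -0.01 0.06 8.00
10.0 d 15.9 -1.3 -0.5  r -0.01 0.06 10.00
12.0 d 19.1 -1.3 -0.5  r -0.01 0.06 12.00
14.0 d 22.3 -1.1 -0.5  r -0.00 0.06 14.00
16.0 d 25.5 -0.8 -0.5  r -0.00 0.06 16.00
18.0 d 28.6 -0.4 -0.5  r -0.00 0.06 18.00
20.0 d 31.8 0.1 -0.5  r -0.00 0.06 20.00
22.0 d 34.9 0.7 -0.5  r -0.00 0.06 22.00
24.0 d 38.0 1.5 -0.5  r 0.00 0.06 24.00
26.0 d 41.1 2.3 -0.5  r 0.00 0.06 26.00
28.0 d 44.2 3.3 -0.5  r 0.00 0.06 28.00
```

Tangential force is about 3.7 N, as expected. I'll go on 28°.

{"method": "carry_out", "body": {"plan": [{"rx": 0,"ry": 0,"rz": 2,"dx": 3,"dy": -0.5,"dz": 0,"hand": -1},{"rx": 0,"ry": 0,"rz": 4,"dx": 6.3,"dy": -1,"dz": 0,"hand": -1},{"rx": 0,"ry": 0,"rz": 6,"dx": 9.5,"dy": -1,"dz": 0,"hand": -1},{"rx": 0,"ry": 0,"rz": 8,"dx": 12.7,"dy": -1.3,"dz": 0,"hand": -1},{"rx": 0,"ry": 0,"rz": 10,"dx": 15.9,"dy": -1.3,"dz": 0,"hand": -1},{"rx": 0,"ry": 0,"rz": 12,"dx": 19,"dy": -1.3,"dz": 0,"hand": -1},{"rx": 0,"ry": 0,"rz": 14,"dx": 22.2,"dy": -1,"dz": 0,"hand": -1},{"rx": 0,"ry": 0,"rz": 16,"dx": 25.4,"dy": -0.8,"dz": 0,"hand": -1},{"rx": 0,"ry": 0,"rz": 18,"dx": 28.6,"dy": -0.4,"dz": 0,"hand": -1},{"rx": 0,"ry": 0,"rz": 20,"dx": 31.7,"dy": 0,"dz": 0,"hand": -1},{"rx": 0,"ry": 0,"rz": 22,"dx": 34.8,"dy": 0.7,"dz": 0,"hand": -1},{"rx": 0,"ry": 0,"rz": 24,"dx": 37.9,"dy": 1.5,"dz": 0,"hand": -1},{"rx": 0,"ry": 0,"rz": 26,"dx": 41,"dy": 2.3,"dz": 0,"hand": -1},{"rx": 0,"ry": 0,"rz": 28,"dx": 44,"dy": 3.3,"dz": 0,"hand": -1}], "squeeze": 30}}

```text
clock: 7.4
tcp_pos: [0.5303, -0.1556, 0.1555]
eef_rot: [0.0, 0.624, 0.781, -0.0]
ft_force: [-0.6, -5.1, 0.3]
opening: -0.002
```

```bash
python3 arc.py 1 10 1
python3 - <<'E'
from h import *
o,p,R0=cur()
s=snapshot("wrist");s["p"]=p;s["q"]=o["eef_rot"];pickle.dump(s,open("w3.pkl","wb"));cv2.imwrite("pics/w3.png",s["image"][:,:,::-1])
E
```

```text
arm -167.2440259794622 r 0.09018402210620775 off 0.015569329948204574 F [-0.61454396 -5.07357974  0.29103883] tang 4.812669489487711 rad 1.7196185720393955
1.0 d 1.6 -0.3 -0.5  r -0.01 0.05 1.00
2.0 d 3.2 -0.5 -0.5  r -0.01 0.05 2.00
3.0 d 4.7 -0.7 -0.5  r -0.01 0.05 3.00
4.0 d 6.3 -0.9 -0.5  r -0.01 0.05 4.00
5.0 d 7.9 -1.0 -0.5  r -0.01 0.05 5.00
6.0 d 9.5 -1.1 -0.5  r -0.00 0.05 6.00
7.0 d 11.1 -1.2 -0.5  r -0.00 0.05 7.00
8.0 d 12.7 -1.3 -0.5  r -0.00 0.05 8.00
9.0 d 14.3 -1.3 -0.5  r -0.00 0.05 9.00
```

View pics/w3.png

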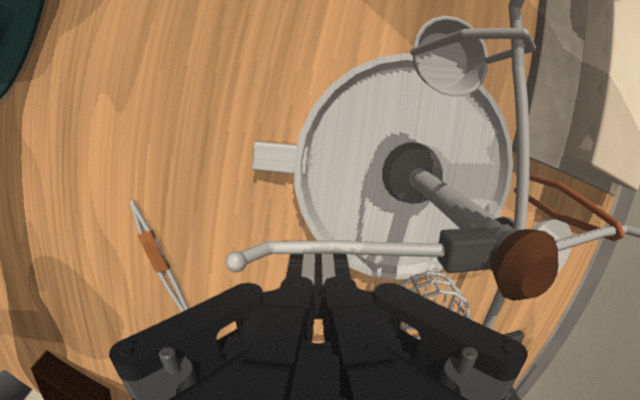

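The wrist view shows the arm from tip (236,261) to collar (470,250), nearly parallel to the spout at (275,157). I'll do the last degrees slowly and watch the force.

{"method": "carry_out", "body": {"plan": [{"rx": 0,"ry": 0,"rz": 1,"dx": 1.6,"dy": -0.3,"dz": 0,"hand": -1},{"rx": 0,"ry": 0,"rz": 2,"dx": 3.2,"dy": -0.5,"dz": 0,"hand": -1},{"rx": 0,"ry": 0,"rz": 3,"dx": 4.7,"dy": -0.7,"dz": 0,"hand": -1},{"rx": 0,"ry": 0,"rz": 4,"dx": 6.3,"dy": -0.9,"dz": 0,"hand": -1}], "squeeze": 30}}

```text
clock: 7.85
tcp_pos: [0.528, -0.1493, 0.1553]
eef_rot: [-0.0, 0.651, 0.759, -0.0]
ft_force: [-1.5, -4.2, 1.5]
opening: -0.001
```

```bash
python3 arc.py 1 4 1
```

```text
arm -171.26294627390857 r 0.09013518761125382 off 0.015328567195269868 F [-1.45038826 -4.18368065  1.45970067] tang 3.9148185658247825 rad 2.0690590742235764
1.0 d 1.6 -0.3 -0.7  r -0.01 0.01 1.00
2.0 d 3.2 -0.5 -0.7  r -0.01 0.01 2.00
3.0 d 4.7 -0.7 -0.7  r -0.01 0.01 3.00
```

{"method": "carry_out", "body": {"plan": [{"rx": 0,"ry": 0,"rz": 0.5,"dx": 0.8,"dy": -0.2,"dz": 0,"hand": -1},{"rx": 0,"ry": 0,"rz": 1,"dx": 1.6,"dy": -0.3,"dz": 0,"hand": -1},{"rx": 0,"ry": 0,"rz": 1.5,"dx": 2.4,"dy": -0.4,"dz": 0,"hand": -1}], "squeeze": 30}}

```text
clock: 8.15
tcp_pos: [0.5273, -0.147, 0.1553]
eef_rot: [-0.0, 0.661, 0.751, -0.0]
ft_force: [-2.1, -3.7, 0.4]
opening: -0.001
```

```bash
python3 arc.py 1 3 1
```

```text
arm -172.7258395110734 r 0.09012339467175803 off 0.015181687563915778 F [-2.1258441  -3.69219184  0.42121768] tang 3.393307201615413 rad 2.5762297915519636
1.0 d 1.6 -0.3 -0.7  r -0.00 -0.00 1.00
2.0 d 3.2 -0.5 -0.7  r -0.00 -0.00 2.00
```

{"method": "carry_out", "body": {"plan": [{"rx": 0,"ry": 0,"rz": 0.5,"dx": 0.8,"dy": -0.2,"dz": 0,"hand": -1},{"rx": 0,"ry": 0,"rz": 1,"dx": 1.6,"dy": -0.3,"dz": 0,"hand": -1}], "squeeze": 30}}

```text
clock: 8.35
tcp_pos: [0.5268, -0.1454, 0.1553]
eef_rot: [-0.0, 0.667, 0.745, -0.0]
ft_force: [-1.8, -3.8, 0.4]
opening: -0.0
```

```bash
python3 arc.py 1 3 1
```

```text
arm -173.73171813698343 r 0.09015604165632712 off 0.015158937918185978 F [-1.83760586 -3.84868267  0.35487478] tang 3.6250362630495516 rad 2.2468345963878464
1.0 d 1.6 -0.3 -0.7  r -0.00 -0.00 1.00
2.0 d 3.2 -0.5 -0.7  r -0.00 -0.00 2.00
```

{"method": "carry_out", "body": {"plan": [{"rx": 0,"ry": 0,"rz": 0.5,"dx": 0.8,"dy": -0.2,"dz": 0,"hand": -1},{"rx": 0,"ry": 0,"rz": 1,"dx": 1.6,"dy": -0.3,"dz": 0,"hand": -1}], "squeeze": 30}}

```text
clock: 8.55
tcp_pos: [0.5265, -0.1442, 0.1554]
eef_rot: [0.0, 0.674, 0.739, -0.0]
ft_force: [-0.3, -10.1, 0.2]
opening: -0.001
```

```bash
python3 arc.py 1 3 1
```

```text
arm -174.73795689014 r 0.09013037039827733 off 0.015520472742210717 F [ -0.2534347  -10.10877755   0.21172813] tang 10.04293312236872 rad 1.179452004690885
1.0 d 1.6 -0.3 -0.6  r 0.01 0.05 1.00
2.0 d 3.2 -0.5 -0.6  r 0.01 0.05 2.00
```

Force has jumped to 10 N, so the arm is against the stop. I'll ease off sideways, then rise.

{"method": "carry_out", "body": {"plan": [{"rx": 0,"ry": 0,"rz": 0,"dx": -1,"dy": 0,"dz": 0,"hand": -1},{"rx": 0,"ry": 0,"rz": 0,"dx": -2,"dy": 0,"dz": 0,"hand": -1},{"rx": 0,"ry": 0,"rz": 0,"dx": -5,"dy": 0,"dz": 0,"hand": -1},{"rx": 0,"ry": 0,"rz": 0,"dx": -15,"dy": 0,"dz": 0,"hand": -1},{"rx": 0,"ry": 0,"rz": 0,"dx": -25,"dy": 0,"dz": 0,"hand": -1},{"rx": 0,"ry": 0,"rz": 0,"dx": -25,"dy": 0,"dz": -40,"hand": -1},{"rx": 0,"ry": 0,"rz": 0,"dx": -25,"dy": 0,"dz": -86,"hand": -1},{"rx": 0,"ry": 0,"rz": 0,"dx": -25,"dy": 0,"dz": -86,"hand": -1},{"rx": 0,"ry": 0,"rz": 0,"dx": -25,"dy": 0,"dz": -86,"hand": -1},{"rx": 0,"ry": 0,"rz": 0,"dx": -25,"dy": 0,"dz": -86,"hand": -1}], "squeeze": 30}}

```text
clock: 9.55
tcp_pos: [0.5285, -0.1692, 0.2402]
eef_rot: [-0.001, 0.674, 0.739, -0.0]
ft_force: [-0.1, 0.4, -0.5]
opening: -0.0
```

```bash
python3 - <<'E'
from h import *
o,p,R0=cur();print(o["clock"],p,o["ft_force"])
s=snapshot("wrist");s["p"]=p;s["q"]=o["eef_rot"];pickle.dump(s,open("w4.pkl","wb"));cv2.imwrite("pics/w4.png",s["image"][:,:,::-1])
s=snapshot("scene");pickle.dump(s,open("s4.pkl","wb"));cv2.imwrite("pics/s4.png",cv2.resize(s["image"][200:360,230:400],None,fx=4,fy=3.75,interpolation=cv2.INTER_CUBIC)[:,:,::-1])
print(s["extrinsics"])
E
```

```text
9.55 [ 0.52845604 -0.16915257  0.24019772] [-0.13893652  0.43118138 -0.51754793]
[[ 0.82419015  0.28753429 -0.48788793  1.03629661]
 [ 0.56605283 -0.44439343  0.69433326 -0.6907618 ]
 [-0.01716957 -0.84843297 -0.52902429  0.74331004]
 [ 0.          0.          0.          1.        ]]
```

View pics/w4.png

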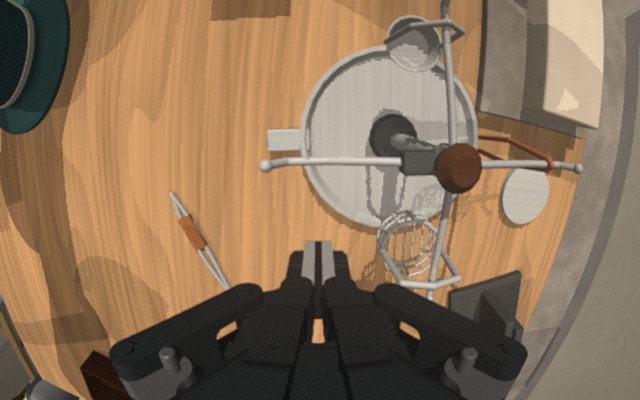

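View pics/s4.png

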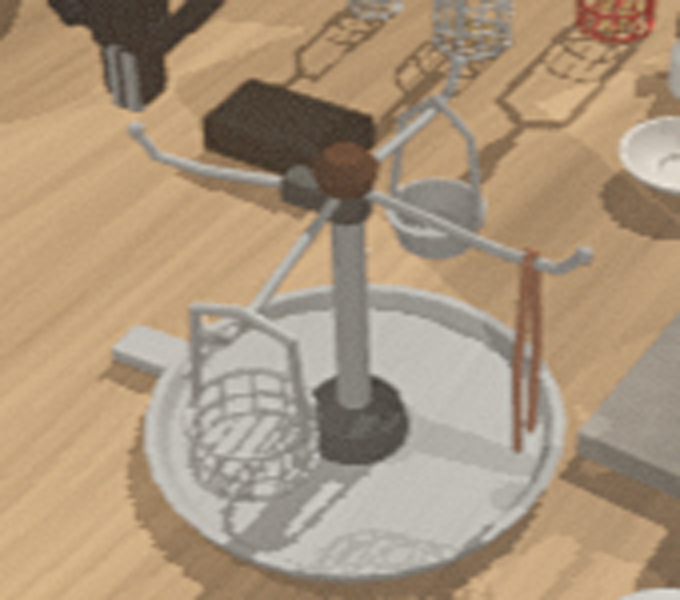

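The bare arm is now at the front over the spout: wrist tip at (266,166), cap (458,168), spout (285,139). I'll measure the arm direction.

```bash
python3 - <<'E'
from h import *
s=pickle.load(open("s4.pkl","rb"));w=pickle.load(open("w4.pkl","rb"))
W=lambda u,v:wray(w,w["p"],w["q"],u,v)
S=lambda x,y:ray(s,230+(x+.5)/4-.5,200+(y+.5)/3.75-.5)
tip,e=tri([W(266,166),S(136,131)]);print("tip",tip,e)
cap,e=tri([W(458,168),S(347,171)]);print("cap",cap,e)
d=tip-cap;print(np.degrees(np.arctan2(d[1],d[0])),np.hypot(d[0],d[1]))
for uv in[(266,166)]:
    o,dd=W(*uv);print(o+dd*(.176-o[2])/dd[2])
# opposite arm tip
tip2,e=tri([W(578,168),S(585,256)]);print("opp tip",tip2,e); d=tip-tip2;print(np.degrees(np.arctan2(d[1],d[0])),np.hypot(d[0],d[1])/2,(tip+tip2)/2)
# saddle points in both
print("saddle corner",tri([W(286,161),S(160,157)]))
E
```

```text
tip [ 0.4923621  -0.13497833  0.17576929] [np.float64(0.00030544748352609685), np.float64(0.00030544748352623064)]
cap [ 0.61519574 -0.120507    0.19124255] [np.float64(4.3178585110288744e-05), np.float64(4.317858511037584e-05)]
-173.2808194191471 0.12368315619524474
[ 0.4926546 -0.1347498  0.176    ]
opp tip [ 0.73850532 -0.10589842  0.18226633] [np.float64(0.00036369247975321533), np.float64(0.0003636924797532383)]
-173.26218291225211 0.12392752787405067 [ 0.61543371 -0.12043837  0.17901781]
saddle corner (array([ 0.50445221, -0.13282486,  0.16168544]), [np.float64(0.0002508146067215807), np.float64(0.0002508146067217159)])
```

```bash
python3 - <<'E'
from h import *
o,p,R0=cur();print(o["qpos"])
print(rel(p,R0,[.453,.205,.27],np.radians(5.3)))
E
```

```text
[-3.55458688e-01 -1.45325612e-01  1.70386676e+00 -3.09842587e-05
  1.58501104e+00 -4.47879837e-01]
d 379.3 -40.6 -29.7  r -0.10 -0.05 -0.00
```

{"method": "carry_out", "body": {"plan": [{"rx": 0,"ry": 0,"rz": 0,"dx": 0,"dy": 0,"dz": -30,"hand": -1},{"rx": 0,"ry": 0,"rz": 0,"dx": 379,"dy": -41,"dz": -30,"hand": -1},{"rx": 0,"ry": 0,"rz": 0,"dx": 379,"dy": -41,"dz": -30,"hand": -1},{"rx": 0,"ry": 0,"rz": 0,"dx": 379,"dy": -41,"dz": -30,"hand": -1},{"rx": 0,"ry": 0,"rz": 0,"dx": 379,"dy": -41,"dz": -30,"hand": -1},{"rx": 0,"ry": 0,"rz": 0,"dx": 379,"dy": -41,"dz": -30,"hand": 0},{"rx": 0,"ry": 0,"rz": 0,"dx": 379,"dy": -41,"dz": -30,"hand": 0},{"rx": 0,"ry": 0,"rz": 0,"dx": 379,"dy": -41,"dz": -30,"hand": 0},{"rx": 0,"ry": 0,"rz": 0,"dx": 379,"dy": -41,"dz": -30,"hand": 0},{"rx": 0,"ry": 0,"rz": 0,"dx": 379,"dy": -41,"dz": -30,"hand": 0},{"rx": 0,"ry": 0,"rz": 0,"dx": 379,"dy": -41,"dz": -30,"hand": 0},{"rx": 0,"ry": 0,"rz": 0,"dx": 379,"dy": -41,"dz": -30,"hand": 0}], "squeeze": 30}}

```text
clock: 10.85
tcp_pos: [0.453, 0.2041, 0.2708]
eef_rot: [-0.0, 0.674, 0.739, -0.0]
ft_force: [0.7, -0.5, -1.2]
opening: 0.496
```

```bash
python3 - <<'E'
from h import *
o,p,R0=cur();print(o["clock"],p,o["opening"])
s=snapshot("wrist");s["p"]=p;s["q"]=o["eef_rot"];pickle.dump(s,open("w5.pkl","wb"));cv2.imwrite("pics/w5.png",s["image"][:,:,::-1])
E
```

```text
10.85 [0.45296608 0.20406834 0.27084337] 0.4964951298831147
```

View pics/w5.png

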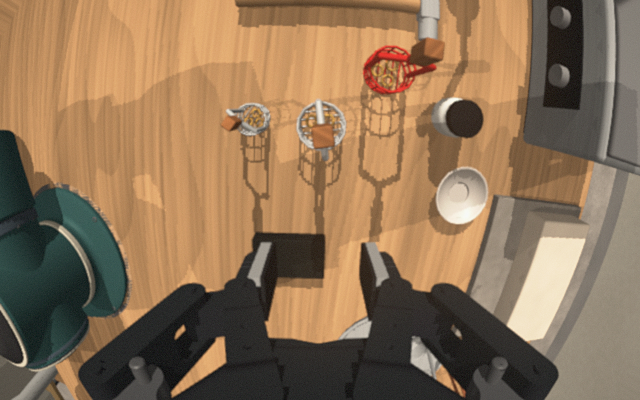

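```bash
python3 - <<'E'
from h import *
s=pickle.load(open("w5.pkl","rb"));cv2.imwrite("pics/w5c.png",cv2.resize(s["image"][90:170,280:360],None,fx=7,fy=7,interpolation=cv2.INTER_CUBIC)[:,:,::-1])
E
```

```text
(no output)
```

View pics/w5c.png

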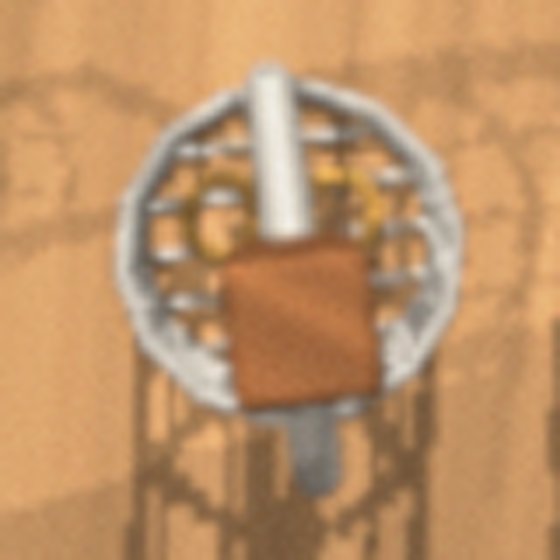

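```bash
python3 - <<'E'
from h import *
w=pickle.load(open("w5.pkl","rb"))
def Z(x,y,z):
    o,d=wray(w,w["p"],w["q"],280+(x+.5)/7-.5,90+(y+.5)/7-.5);return (o+d*(z-o[2])/d[2])[:2]
c=np.array([Z(*q,.182) for q in[(222,255),(367,246),(381,392),(239,410)]])
print(c,c.mean(0))
e=np.roll(c,-1,0)-c;print(np.linalg.norm(e,axis=1),np.degrees(np.arctan2(e[:,1],e[:,0]))%90)
a,b=Z(268,72,.112),Z(318,485,.112);print(a,b,(a+b)/2,np.linalg.norm(a-b),np.degrees(np.arctan2(*(a-b)[::-1])))
t=np.arange(12)*30
x,y=Z(290,245,.045);print("rim centre",x,y)
E
```

```text
[[0.4439729  0.26518522]
 [0.45851798 0.26748256]
 [0.46143593 0.25265499]
 [0.44712245 0.24942417]] [0.45276232 0.25868674]
[0.01472539 0.01511195 0.01467357 0.01607266] [ 8.97549874 11.13308887 12.71958013 11.30063203]
[0.44666271 0.28597759] [0.458566   0.23089348] [0.45261436 0.25843554] 0.056355544958089365 102.1937233274575
rim centre 0.45265664965798 0.25948667672368364
```

```bash
python3 - <<'E'
from h import *
o,p,R0=cur()
print(rel(p,R0,[.4527,.2587,.156],np.radians(11.5)))
E
```

```text
d 54.7 4.7 115.0  r -0.02 0.01 -6.26
```

{"method": "carry_out", "body": {"plan": [{"rx": 0,"ry": 0,"rz": -6.2,"dx": 27,"dy": 2,"dz": 0,"hand": 0},{"rx": 0,"ry": 0,"rz": -6.2,"dx": 54.7,"dy": 4.7,"dz": 0,"hand": 0},{"rx": 0,"ry": 0,"rz": -6.2,"dx": 54.7,"dy": 4.7,"dz": 20,"hand": 0},{"rx": 0,"ry": 0,"rz": -6.2,"dx": 54.7,"dy": 4.7,"dz": 50,"hand": 0},{"rx": 0,"ry": 0,"rz": -6.2,"dx": 54.7,"dy": 4.7,"dz": 75,"hand": 0},{"rx": 0,"ry": 0,"rz": -6.2,"dx": 54.7,"dy": 4.7,"dz": 95,"hand": 0},{"rx": 0,"ry": 0,"rz": -6.2,"dx": 54.7,"dy": 4.7,"dz": 110,"hand": 0},{"rx": 0,"ry": 0,"rz": -6.2,"dx": 54.7,"dy": 4.7,"dz": 115,"hand": 0},{"rx": 0,"ry": 0,"rz": -6.2,"dx": 54.7,"dy": 4.7,"dz": 115,"hand": 0}], "squeeze": 30}}

```text
clock: 11.8
tcp_pos: [0.4526, 0.2593, 0.1562]
eef_rot: [-0.0, 0.633, 0.774, -0.0]
ft_force: [-0.4, -0.4, 0.1]
opening: 0.5
```

```bash
python3 - <<'E'
from h import *
o,p,R0=cur();print(o["clock"],p,o["opening"],o["ft_force"]);print(rel(p,R0,[.4527,.2587,.156],np.radians(11.5)))
s=snapshot("wrist");s["p"]=p;s["q"]=o["eef_rot"];cv2.imwrite("pics/w6.png",s["image"][:,:,::-1])
s=snapshot("scene");cv2.imwrite("pics/s6.png",cv2.resize(s["image"][100:230,270:430],None,fx=4,fy=4,interpolation=cv2.INTER_CUBIC)[:,:,::-1])
E
```

```text
11.8 [0.45261203 0.25925833 0.15618523] 0.5004179740292503 [-0.35484726 -0.44052833  0.09555411]
d -0.6 -0.0 0.2  r -0.02 0.01 -0.03
```

View pics/w6.png

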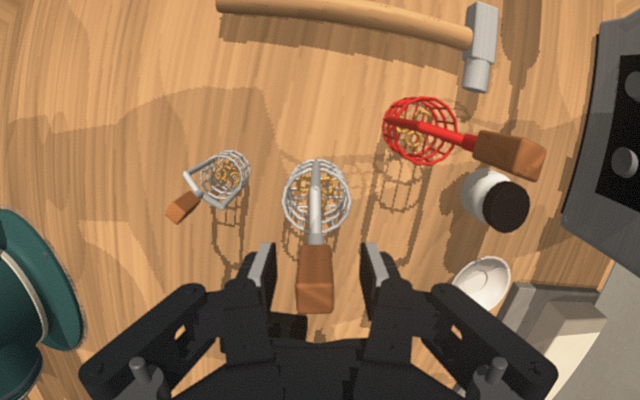

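View pics/s6.png

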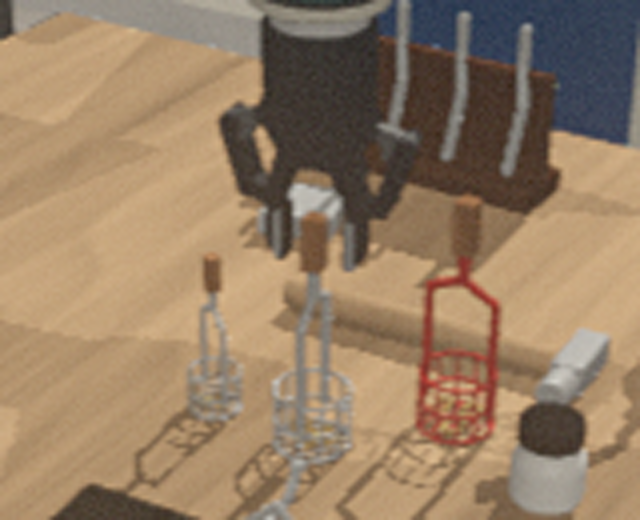

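The knob at (315,275) stands midway between the pads at (263) and (373), and it is the larger plain basket. Closing.

{"method": "carry_out", "body": {"plan": [{"rx": 0,"ry": 0,"rz": 0,"dx": 0,"dy": 0,"dz": 0,"hand": -1},{"rx": 0,"ry": 0,"rz": 0,"dx": 0,"dy": 0,"dz": 0,"hand": -1},{"rx": 0,"ry": 0,"rz": 0,"dx": 0,"dy": 0,"dz": 0,"hand": -1},{"rx": 0,"ry": 0,"rz": 0,"dx": 0,"dy": 0,"dz": 0,"hand": -1},{"rx": 0,"ry": 0,"rz": 0,"dx": 0,"dy": 0,"dz": 0,"hand": -1},{"rx": 0,"ry": 0,"rz": 0,"dx": 0,"dy": 0,"dz": 0,"hand": -1}], "squeeze": 40}}

```text
clock: 12.5
tcp_pos: [0.4526, 0.2599, 0.1571]
eef_rot: [0.0, 0.633, 0.774, 0.0]
ft_force: [-2.2, -0.0, 5.1]
opening: 0.182
```

{"method": "carry_out", "body": {"plan": [{"rx": 0,"ry": 0,"rz": 0,"dx": 0,"dy": 0,"dz": -5,"hand": -1},{"rx": 0,"ry": 0,"rz": 0,"dx": 0,"dy": 0,"dz": -20,"hand": -1},{"rx": 0,"ry": 0,"rz": 0,"dx": 0,"dy": 0,"dz": -50,"hand": -1},{"rx": 0,"ry": 0,"rz": 0,"dx": 0,"dy": 0,"dz": -90,"hand": -1},{"rx": 0,"ry": 0,"rz": 0,"dx": 0,"dy": 0,"dz": -130,"hand": -1},{"rx": 0,"ry": 0,"rz": 0,"dx": 0,"dy": 0,"dz": -150,"hand": -1},{"rx": 0,"ry": 0,"rz": 0,"dx": 0,"dy": 0,"dz": -150,"hand": -1},{"rx": 0,"ry": 0,"rz": 0,"dx": 0,"dy": 0,"dz": -150,"hand": -1}], "squeeze": 40}}

```text
clock: 13.3
tcp_pos: [0.4524, 0.2596, 0.3061]
eef_rot: [-0.0, 0.633, 0.774, -0.0]
ft_force: [-0.0, -0.2, -3.4]
opening: 0.177
```

```bash
python3 - <<'E'
from h import *
o,p,R0=cur();print(o["clock"],p,o["opening"],o["ft_force"],o["torque"])
s=snapshot("wrist");s["p"]=p;s["q"]=o["eef_rot"];pickle.dump(s,open("w7.pkl","wb"));cv2.imwrite("pics/w7.png",s["image"][:,:,::-1])
s=snapshot("scene");pickle.dump(s,open("s7.pkl","wb"));cv2.imwrite("pics/s7.png",cv2.resize(s["image"][50:230,260:430],None,fx=4,fy=3.3,interpolation=cv2.INTER_CUBIC)[:,:,::-1])
E
```

```text
13.3 [0.45235559 0.25962655 0.30606512] 0.1769907748534939 [-0.04830375 -0.23026782 -3.37714328] [ 0.01018706 -0.05679272  0.00502711]
```

View pics/w7.png

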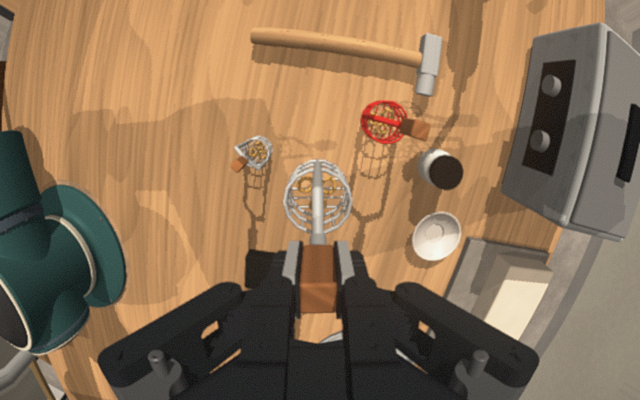

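View pics/s7.png

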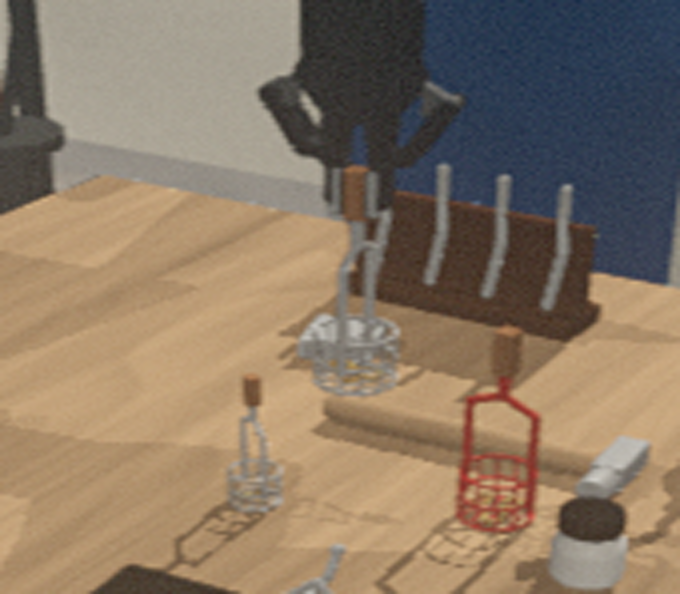

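```bash
python3 - <<'E'
from h import *
o,p,R0=cur()
print(rel(p,R0,[.4166,-.1438,.275],np.radians(6.7)))
E
```

```text
d -388.1 -115.2 30.2  r -0.12 0.04 4.80
```

{"method": "carry_out", "body": {"plan": [{"rx": 0,"ry": 0,"rz": 0,"dx": -15,"dy": -4,"dz": 0,"hand": -1},{"rx": 0,"ry": 0,"rz": 0,"dx": -40,"dy": -12,"dz": 0,"hand": -1},{"rx": 0,"ry": 0,"rz": 1,"dx": -75,"dy": -22,"dz": 0,"hand": -1},{"rx": 0,"ry": 0,"rz": 1,"dx": -110,"dy": -33,"dz": 0,"hand": -1},{"rx": 0,"ry": 0,"rz": 2,"dx": -150,"dy": -44,"dz": 0,"hand": -1},{"rx": 0,"ry": 0,"rz": 2,"dx": -190,"dy": -56,"dz": 0,"hand": -1},{"rx": 0,"ry": 0,"rz": 3,"dx": -230,"dy": -68,"dz": 5,"hand": -1},{"rx": 0,"ry": 0,"rz": 3,"dx": -270,"dy": -80,"dz": 10,"hand": -1},{"rx": 0,"ry": 0,"rz": 4,"dx": -305,"dy": -90,"dz": 15,"hand": -1},{"rx": 0,"ry": 0,"rz": 4,"dx": -340,"dy": -101,"dz": 20,"hand": -1},{"rx": 0,"ry": 0,"rz": 4.8,"dx": -365,"dy": -108,"dz": 25,"hand": -1},{"rx": 0,"ry": 0,"rz": 4.8,"dx": -382,"dy": -113,"dz": 28,"hand": -1},{"rx": 0,"ry": 0,"rz": 4.8,"dx": -388,"dy": -115,"dz": 30,"hand": -1},{"rx": 0,"ry": 0,"rz": 4.8,"dx": -388,"dy": -115,"dz": 30,"hand": -1},{"rx": 0,"ry": 0,"rz": 4.8,"dx": -388,"dy": -115,"dz": 30,"hand": -1}], "squeeze": 40}}

```text
clock: 14.9
tcp_pos: [0.417, -0.143, 0.2761]
eef_rot: [-0.0, 0.664, 0.747, 0.0]
ft_force: [0.6, -0.3, -2.3]
opening: 0.179
```

```bash
python3 - <<'E'
from h import *
o,p,R0=cur();print(o["clock"],p,o["opening"],o["ft_force"],o["torque"])
print(rel(p,R0,[.4166,-.1438,.238],np.radians(6.7)))
s=snapshot("wrist");s["p"]=p;s["q"]=o["eef_rot"];pickle.dump(s,open("w8.pkl","wb"));cv2.imwrite("pics/w8.png",s["image"][:,:,::-1])
s=snapshot("scene");pickle.dump(s,open("s8.pkl","wb"));cv2.imwrite("pics/s8.png",cv2.resize(s["image"][140:340,200:400],None,fx=3,fy=3,interpolation=cv2.INTER_CUBIC)[:,:,::-1])
E
```

```text
14.9 [ 0.41701617 -0.14302016  0.2761447 ] 0.17879814749215941 [ 0.5567257  -0.30053733 -2.29655348] [0.001753   0.00936913 0.02828683]
d -0.7 -0.5 38.1  r -0.01 -0.02 0.02
```

View pics/w8.png

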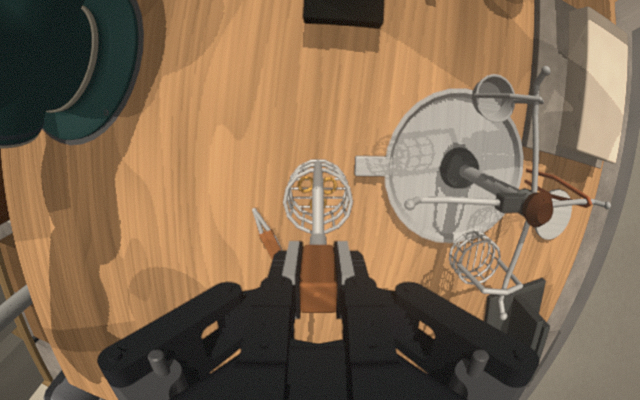

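View pics/s8.png

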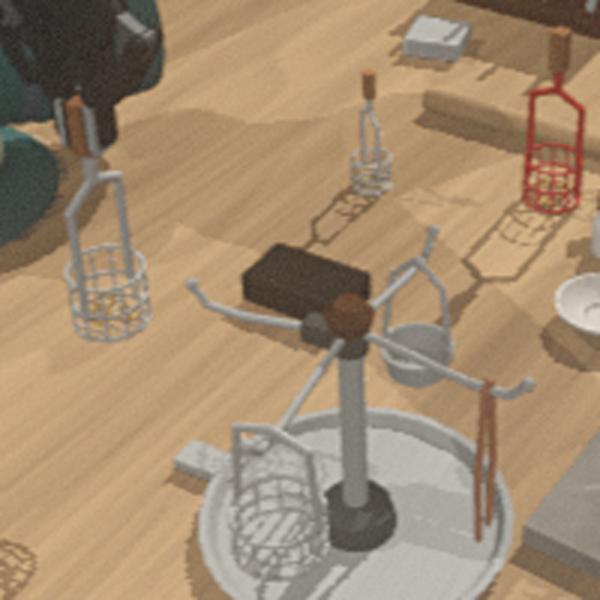

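```bash
python3 - <<'E'
from h import *
s=pickle.load(open("s8.pkl","rb"))
for z in(.2361,.2431,.2561-0+.005,.1191):
    print(z,(proj(s,[.417,-.144,z])-[200,140]+.5)*3)
E
```

```text
0.2361 [ 92.81220731 184.85016391]
0.2431 [ 91.53691406 176.19113954]
0.2611 [ 88.21129562 153.61075569]
0.1191 [112.74612632 320.19808532]
```

{"method": "carry_out", "body": {"plan": [{"rx": 0,"ry": 0,"rz": 0,"dx": -0.7,"dy": -0.5,"dz": 12,"hand": -1},{"rx": 0,"ry": 0,"rz": 0,"dx": -0.7,"dy": -0.5,"dz": 28,"hand": -1},{"rx": 0,"ry": 0,"rz": 0,"dx": -0.7,"dy": -0.5,"dz": 38,"hand": -1},{"rx": 0,"ry": 0,"rz": 0,"dx": -0.7,"dy": 3,"dz": 38,"hand": -1},{"rx": 0,"ry": 0,"rz": 0,"dx": -0.7,"dy": 10,"dz": 38,"hand": -1},{"rx": 0,"ry": 0,"rz": 0,"dx": -0.7,"dy": 20,"dz": 38,"hand": -1},{"rx": 0,"ry": 0,"rz": 0,"dx": -0.7,"dy": 30,"dz": 38,"hand": -1},{"rx": 0,"ry": 0,"rz": 0,"dx": -0.7,"dy": 40,"dz": 38,"hand": -1},{"rx": 0,"ry": 0,"rz": 0,"dx": -0.7,"dy": 48,"dz": 38,"hand": -1},{"rx": 0,"ry": 0,"rz": 0,"dx": -0.7,"dy": 50,"dz": 38,"hand": -1},{"rx": 0,"ry": 0,"rz": 0,"dx": -0.7,"dy": 50,"dz": 38,"hand": -1}], "squeeze": 40}}

```text
clock: 16.1
tcp_pos: [0.4671, -0.1382, 0.2382]
eef_rot: [-0.0, 0.664, 0.747, -0.0]
ft_force: [-0.2, -0.6, -2.2]
opening: 0.182
```

```bash
python3 - <<'E'
from h import *
o,p,R0=cur();print(o["clock"],p,o["ft_force"],o["torque"])
print(rel(p,R0,[.5179,-.1319,.238],np.radians(6.7)))
s=snapshot("scene");pickle.dump(s,open("s9.pkl","wb"));cv2.imwrite("pics/s9.png",cv2.resize(s["image"][160:320,220:380],None,fx=3.7,fy=3.7,interpolation=cv2.INTER_CUBIC)[:,:,::-1])
s=snapshot("wrist");cv2.imwrite("pics/w9.png",s["image"][:,:,::-1])
E
```

```text
16.1 [ 0.46714634 -0.13824965  0.23815887] [-0.16949574 -0.62550667 -2.24563345] [ 0.02590984  0.0342721  -0.06470358]
d 0.4 51.1 0.1  r -0.02 -0.01 0.02
```

View pics/s9.png

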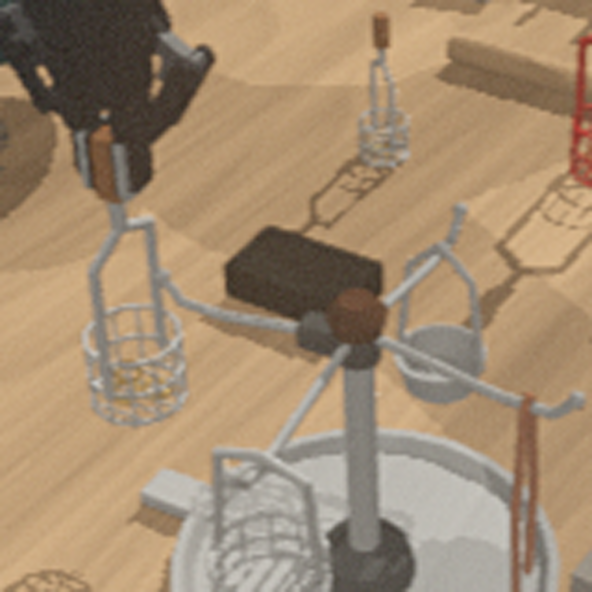

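View pics/w9.png

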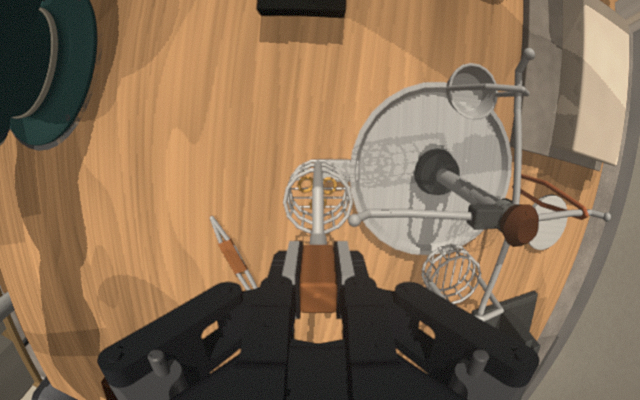

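The tip, at scene crop (160,280), lies just behind the handle loop and below the crossbar. It is aligned to enter, so I'll continue in.

{"method": "carry_out", "body": {"plan": [{"rx": 0,"ry": 0,"rz": 0,"dx": 0.4,"dy": 4,"dz": 0,"hand": -1},{"rx": 0,"ry": 0,"rz": 0,"dx": 0.4,"dy": 10,"dz": 0,"hand": -1},{"rx": 0,"ry": 0,"rz": 0,"dx": 0.4,"dy": 17,"dz": 0,"hand": -1},{"rx": 0,"ry": 0,"rz": 0,"dx": 0.4,"dy": 24,"dz": 0,"hand": -1},{"rx": 0,"ry": 0,"rz": 0,"dx": 0.4,"dy": 31,"dz": 0,"hand": -1},{"rx": 0,"ry": 0,"rz": 0,"dx": 0.4,"dy": 38,"dz": 0,"hand": -1},{"rx": 0,"ry": 0,"rz": 0,"dx": 0.4,"dy": 44,"dz": 0,"hand": -1},{"rx": 0,"ry": 0,"rz": 0,"dx": 0.4,"dy": 49,"dz": 0,"hand": -1},{"rx": 0,"ry": 0,"rz": 0,"dx": 0.4,"dy": 51,"dz": 0,"hand": -1},{"rx": 0,"ry": 0,"rz": 0,"dx": 0.4,"dy": 51,"dz": 0,"hand": -1},{"rx": 0,"ry": 0,"rz": 0,"dx": 0.4,"dy": 51,"dz": 0,"hand": -1}], "squeeze": 40}}

```text
clock: 17.3
tcp_pos: [0.5174, -0.132, 0.2383]
eef_rot: [-0.0, 0.665, 0.747, -0.0]
ft_force: [-0.3, -0.3, -2.5]
opening: 0.182
```

```bash
python3 - <<'E'
from h import *
o,p,R0=cur();print(o["clock"],p,o["ft_force"],o["torque"])
print(rel(p,R0,[.5179,-.1319,.238],np.radians(6.7)))
s=snapshot("scene");pickle.dump(s,open("s10.pkl","wb"));cv2.imwrite("pics/s10.png",cv2.resize(s["image"][160:320,220:380],None,fx=3.7,fy=3.7,interpolation=cv2.INTER_CUBIC)[:,:,::-1])
s=snapshot("wrist");cv2.imwrite("pics/w10.png",s["image"][:,:,::-1])
E
```

```text
17.3 [ 0.51738481 -0.13200742  0.2382953 ] [-0.25988414 -0.25684375 -2.50727599] [ 0.03240509 -0.03058519  0.01478557]
d 0.0 0.5 0.3  r -0.01 -0.00 0.01
```

View pics/s10.png

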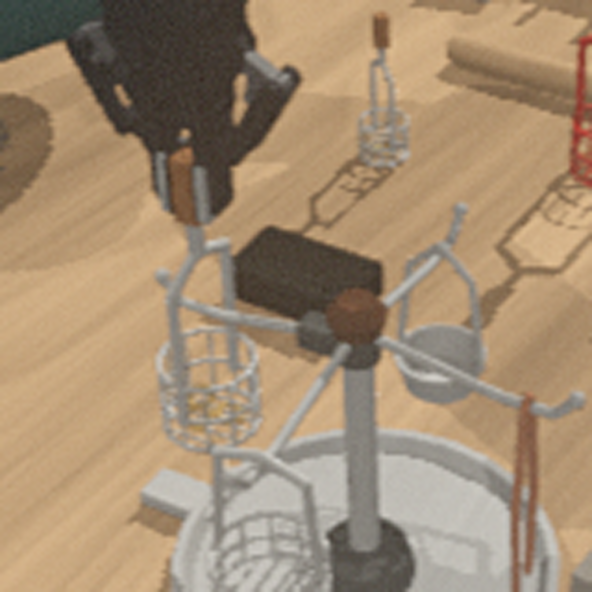

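View pics/w10.png

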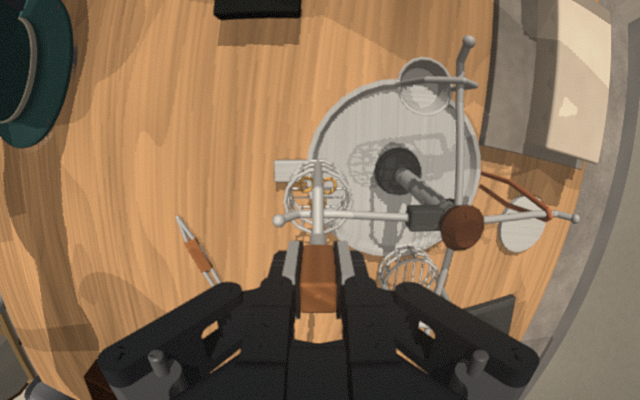

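The arm passes through the loop, with the tip outside it at (163,282). Lowering: 18 mm freely first, then feeling.

{"method": "carry_out", "body": {"plan": [{"rx": 0,"ry": 0,"rz": 0,"dx": 0,"dy": 0.5,"dz": 5,"hand": -1},{"rx": 0,"ry": 0,"rz": 0,"dx": 0,"dy": 0.5,"dz": 10,"hand": -1},{"rx": 0,"ry": 0,"rz": 0,"dx": 0,"dy": 0.5,"dz": 14,"hand": -1},{"rx": 0,"ry": 0,"rz": 0,"dx": 0,"dy": 0.5,"dz": 17,"hand": -1},{"rx": 0,"ry": 0,"rz": 0,"dx": 0,"dy": 0.5,"dz": 19,"hand": -1},{"rx": 0,"ry": 0,"rz": 0,"dx": 0,"dy": 0.5,"dz": 20,"hand": -1}], "squeeze": 40}}

```text
clock: 18.0
tcp_pos: [0.5179, -0.1319, 0.2181]
eef_rot: [-0.0, 0.665, 0.747, -0.0]
ft_force: [0.3, 0.1, -2.4]
opening: 0.185
```

{"method": "carry_out", "body": {"plan": [{"rx": 0,"ry": 0,"rz": 0,"dx": 0,"dy": 0,"dz": 1,"hand": -1},{"rx": 0,"ry": 0,"rz": 0,"dx": 0,"dy": 0,"dz": 2,"hand": -1},{"rx": 0,"ry": 0,"rz": 0,"dx": 0,"dy": 0,"dz": 3,"hand": -1},{"rx": 0,"ry": 0,"rz": 0,"dx": 0,"dy": 0,"dz": 4,"hand": -1},{"rx": 0,"ry": 0,"rz": 0,"dx": 0,"dy": 0,"dz": 5,"hand": -1},{"rx": 0,"ry": 0,"rz": 0,"dx": 0,"dy": 0,"dz": 5,"hand": -1}], "squeeze": 40}}

```text
clock: 18.6
tcp_pos: [0.5179, -0.132, 0.2131]
eef_rot: [-0.0, 0.665, 0.747, -0.0]
ft_force: [-0.0, 0.5, -2.2]
opening: 0.178
```

{"method": "carry_out", "body": {"plan": [{"rx": 0,"ry": 0,"rz": 0,"dx": 0,"dy": 0,"dz": 1,"hand": -1},{"rx": 0,"ry": 0,"rz": 0,"dx": 0,"dy": 0,"dz": 2,"hand": -1},{"rx": 0,"ry": 0,"rz": 0,"dx": 0,"dy": 0,"dz": 3,"hand": -1},{"rx": 0,"ry": 0,"rz": 0,"dx": 0,"dy": 0,"dz": 3,"hand": -1}], "squeeze": 40}}

```text
clock: 19.0
tcp_pos: [0.5179, -0.1319, 0.2101]
eef_rot: [-0.0, 0.665, 0.747, -0.0]
ft_force: [0.8, -0.8, -1.9]
opening: 0.181
```

Bar is at about 0.170 with no contact yet. Continuing in small steps.

{"method": "carry_out", "body": {"plan": [{"rx": 0,"ry": 0,"rz": 0,"dx": 0,"dy": 0,"dz": 1,"hand": -1},{"rx": 0,"ry": 0,"rz": 0,"dx": 0,"dy": 0,"dz": 2,"hand": -1},{"rx": 0,"ry": 0,"rz": 0,"dx": 0,"dy": 0,"dz": 3,"hand": -1},{"rx": 0,"ry": 0,"rz": 0,"dx": 0,"dy": 0,"dz": 3,"hand": -1}], "squeeze": 40}}

```text
clock: 19.4
tcp_pos: [0.5179, -0.1319, 0.2071]
eef_rot: [-0.0, 0.665, 0.747, -0.0]
ft_force: [0.1, -0.1, -2.1]
opening: 0.179
```

{"method": "carry_out", "body": {"plan": [{"rx": 0,"ry": 0,"rz": 0,"dx": 0,"dy": 0,"dz": 0.5,"hand": -1},{"rx": 0,"ry": 0,"rz": 0,"dx": 0,"dy": 0,"dz": 1,"hand": -1},{"rx": 0,"ry": 0,"rz": 0,"dx": 0,"dy": 0,"dz": 1.5,"hand": -1},{"rx": 0,"ry": 0,"rz": 0,"dx": 0,"dy": 0,"dz": 1.5,"hand": -1}], "squeeze": 40}}

```text
clock: 19.8
tcp_pos: [0.518, -0.1319, 0.2057]
eef_rot: [-0.0, 0.665, 0.747, -0.0]
ft_force: [0.5, 0.2, -2.2]
opening: 0.18
```

{"method": "carry_out", "body": {"plan": [{"rx": 0,"ry": 0,"rz": 0,"dx": 0,"dy": 0,"dz": 0.5,"hand": -1},{"rx": 0,"ry": 0,"rz": 0,"dx": 0,"dy": 0,"dz": 1,"hand": -1},{"rx": 0,"ry": 0,"rz": 0,"dx": 0,"dy": 0,"dz": 1,"hand": -1}], "squeeze": 40}}

```text
clock: 20.1
tcp_pos: [0.518, -0.1319, 0.2049]
eef_rot: [0.0, 0.665, 0.747, 0.0]
ft_force: [0.0, -0.7, -0.2]
opening: 0.183
```

{"method": "carry_out", "body": {"plan": [{"rx": 0,"ry": 0,"rz": 0,"dx": 0,"dy": 0,"dz": 0.5,"hand": -1},{"rx": 0,"ry": 0,"rz": 0,"dx": 0,"dy": 0,"dz": 1,"hand": -1},{"rx": 0,"ry": 0,"rz": 0,"dx": 0,"dy": 0,"dz": 1,"hand": -1}], "squeeze": 40}}

```text
clock: 20.4
tcp_pos: [0.518, -0.1319, 0.2039]
eef_rot: [0.0, 0.665, 0.747, 0.0]
ft_force: [0.0, -0.5, 1.5]
opening: 0.184
```

{"method": "carry_out", "body": {"plan": [{"rx": 0,"ry": 0,"rz": 0,"dx": 0,"dy": 0,"dz": 0.5,"hand": -1},{"rx": 0,"ry": 0,"rz": 0,"dx": 0,"dy": 0,"dz": 0.5,"hand": -1}], "squeeze": 40}}

```text
clock: 20.6
tcp_pos: [0.5181, -0.1319, 0.2034]
eef_rot: [0.0, 0.665, 0.747, 0.0]
ft_force: [-0.0, 0.6, 1.5]
opening: 0.181
```

The hook has taken the weight: vertical force went from −2.2 N (carrying) to +1.5 N, with contact at a bar height of about 0.165. Quick look before release.

```bash
python3 - <<'E'
from h import *
s=snapshot("scene");cv2.imwrite("pics/s11.png",cv2.resize(s["image"][180:300,240:360],None,fx=5,fy=5,interpolation=cv2.INTER_CUBIC)[:,:,::-1])
E
```

```text
(no output)
```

View pics/s11.png

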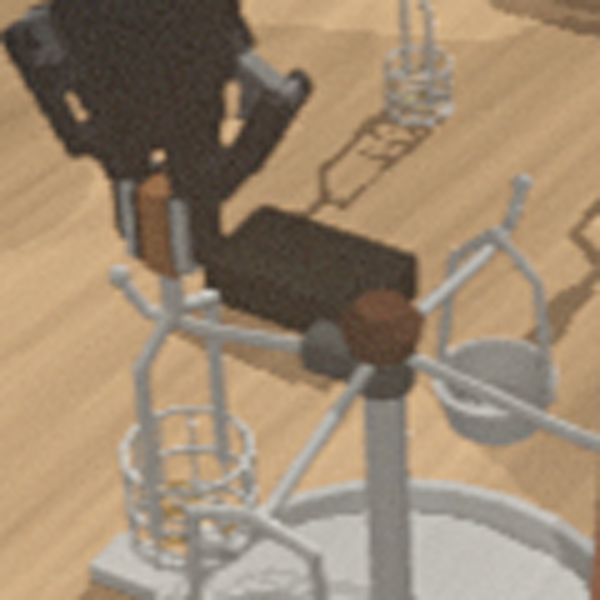

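The crossbar sits on the saddle at (175,320) with the upturned tip outside at (122,278). Releasing.

{"method": "carry_out", "body": {"plan": [{"rx": 0,"ry": 0,"rz": 0,"dx": 0,"dy": 0,"dz": 0,"hand": -0.5},{"rx": 0,"ry": 0,"rz": 0,"dx": 0,"dy": 0,"dz": 0,"hand": -0.4},{"rx": 0,"ry": 0,"rz": 0,"dx": 0,"dy": 0,"dz": 0,"hand": -0.3},{"rx": 0,"ry": 0,"rz": 0,"dx": 0,"dy": 0,"dz": 0,"hand": -0.2},{"rx": 0,"ry": 0,"rz": 0,"dx": 0,"dy": 0,"dz": 0,"hand": -0.2},{"rx": 0,"ry": 0,"rz": 0,"dx": 0,"dy": 0,"dz": 0,"hand": -0.2}], "squeeze": 40}}

```text
clock: 21.25
tcp_pos: [0.518, -0.1319, 0.2033]
eef_rot: [-0.0, 0.665, 0.747, 0.0]
ft_force: [0.3, -0.2, -0.8]
opening: 0.402
```

```bash
python3 - <<'E'
from h import *
o,p,R0=cur();print(o["clock"],p,o["opening"],o["ft_force"])
s=snapshot("scene");cv2.imwrite("pics/s12.png",cv2.resize(s["image"][180:300,240:360],None,fx=5,fy=5,interpolation=cv2.INTER_CUBIC)[:,:,::-1])
s=snapshot("wrist");cv2.imwrite("pics/w12.png",s["image"][:,:,::-1])
E
```

```text
21.25 [ 0.51798959 -0.13193207  0.20329166] 0.40186303558458164 [ 0.34366334 -0.15965541 -0.83716226]
```

View pics/s12.png

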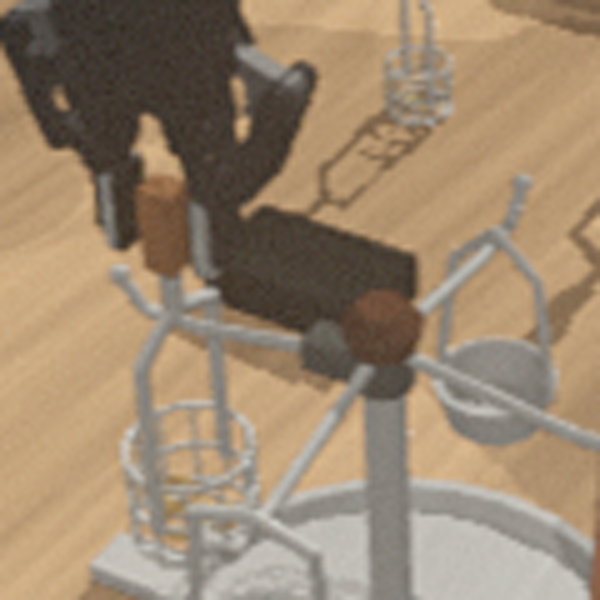

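View pics/w12.png

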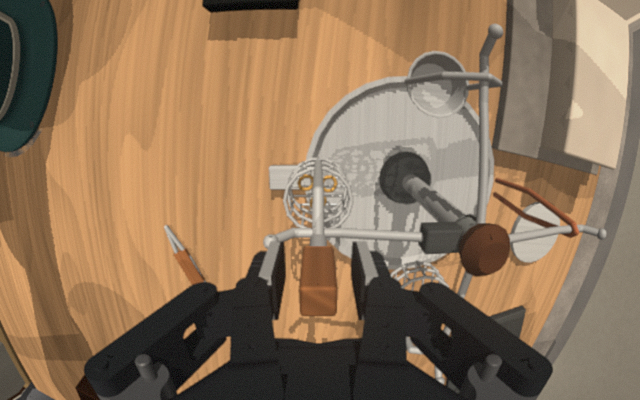

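The pads stand clear on both sides of the knob at wrist (318,275), and the basket hangs still. Rising straight up, slowly at first.

{"method": "carry_out", "body": {"plan": [{"rx": 0,"ry": 0,"rz": 0,"dx": 0,"dy": 0,"dz": -4,"hand": -0.2},{"rx": 0,"ry": 0,"rz": 0,"dx": 0,"dy": 0,"dz": -10,"hand": -0.2},{"rx": 0,"ry": 0,"rz": 0,"dx": 0,"dy": 0,"dz": -20,"hand": -0.2},{"rx": 0,"ry": 0,"rz": 0,"dx": 0,"dy": 0,"dz": -32,"hand": -0.2},{"rx": 0,"ry": 0,"rz": 0,"dx": 0,"dy": 0,"dz": -50,"hand": -0.2},{"rx": 0,"ry": 0,"rz": 0,"dx": 0,"dy": 0,"dz": -80,"hand": -0.2},{"rx": 0,"ry": 0,"rz": 0,"dx": 0,"dy": 0,"dz": -110,"hand": -0.2},{"rx": 0,"ry": 0,"rz": 0,"dx": 0,"dy": -50,"dz": -120,"hand": -0.2},{"rx": 0,"ry": 0,"rz": 0,"dx": 0,"dy": -90,"dz": -120,"hand": -0.2},{"rx": 0,"ry": 0,"rz": 0,"dx": 0,"dy": -100,"dz": -120,"hand": -0.2},{"rx": 0,"ry": 0,"rz": 0,"dx": 0,"dy": -100,"dz": -120,"hand": -0.2},{"rx": 0,"ry": 0,"rz": 0,"dx": 0,"dy": -100,"dz": -120,"hand": -0.2},{"rx": 0,"ry": 0,"rz": 0,"dx": 0,"dy": -100,"dz": -120,"hand": -0.2},{"rx": 0,"ry": 0,"rz": 0,"dx": 0,"dy": -100,"dz": -120,"hand": -0.2}], "squeeze": 40}}

```text
clock: 22.75
tcp_pos: [0.4193, -0.1435, 0.323]
eef_rot: [-0.001, 0.664, 0.747, -0.0]
ft_force: [0.3, -0.0, -0.1]
opening: 0.403
```

```bash
python3 - <<'E'
from h import *
o,p,R0=cur();print(o["clock"],p,o["opening"],o["ft_force"])
s=snapshot("scene");cv2.imwrite("pics/s13.png",s["image"][:,:,::-1]);cv2.imwrite("pics/s13c.png",cv2.resize(s["image"][180:340,230:390],None,fx=3.7,fy=3.7,interpolation=cv2.INTER_CUBIC)[:,:,::-1])
w=snapshot("wrist");w["p"]=p;w["q"]=o["eef_rot"];cv2.imwrite("pics/w13.png",w["image"][:,:,::-1]);pickle.dump((s,w),open("f.pkl","wb"))
E
```

```text
22.75 [ 0.41934849 -0.1434745   0.32297075] 0.40318105901391577 [ 0.27860099 -0.02181112 -0.0730205 ]
```

View pics/s13c.png

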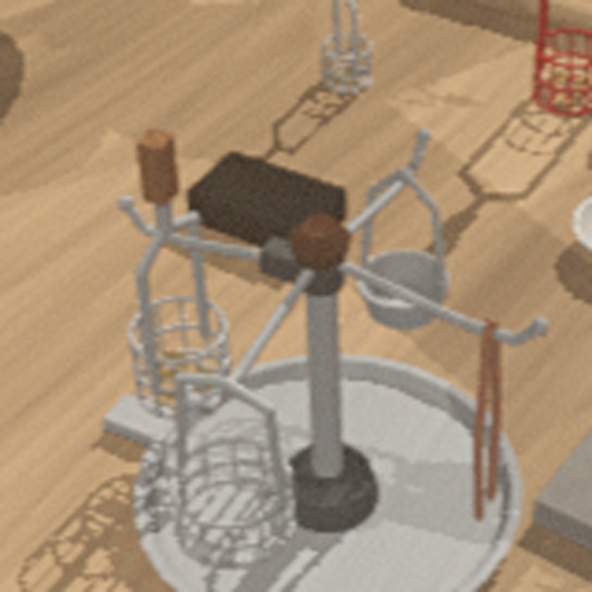

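View pics/w13.png

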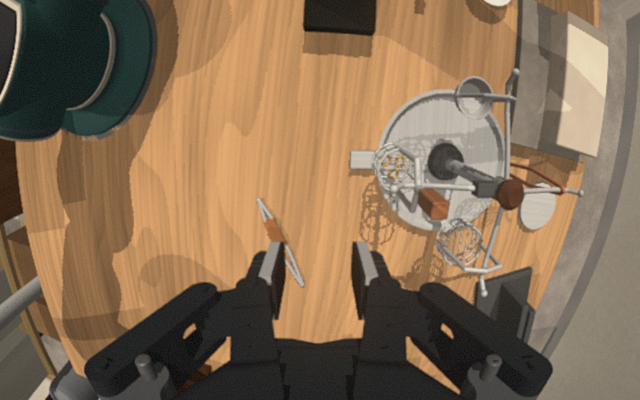

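View pics/s13.png

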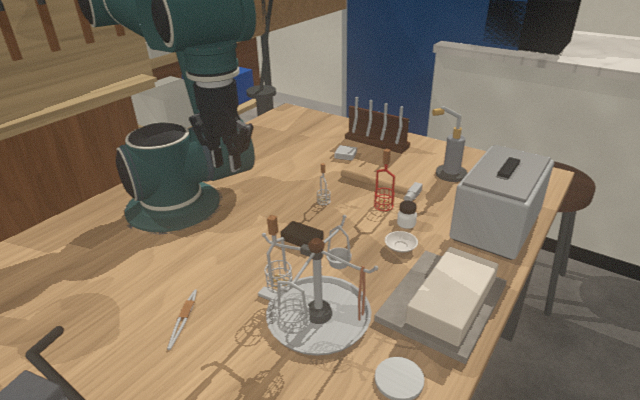

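The basket hangs upright on the front hook and the hand is clear. Last check: the carousel angle.

```bash
python3 - <<'E'
from h import *
s,w=pickle.load(open("f.pkl","rb"))
S=lambda x,y:(230+(x+.5)/3.7-.5,180+(y+.5)/3.7-.5)
tip=onz(s,*S(126,204),.175);cap=onz(s,*S(320,241),.1913);d=tip-cap
print(tip,cap,np.degrees(np.arctan2(d[1],d[0])),np.hypot(*d[:2]))
print("knob at z .21",onz(s,*S(157,167),.2095),"expect",[.5179,-.1319])
from plant import job_done; job_done()
E
```

```text
[ 0.49188213 -0.13478302  0.175     ] [ 0.61397189 -0.11969389  0.1913    ] -172.95451702979494 0.12301866398091912
knob at z .21 [ 0.51703936 -0.13396215  0.2095    ] expect [0.5179, -0.1319]
the job is handed in; nothing more can be done
```

The basket is hanging on the bare hook at the front of the carousel, and the job is handed in at about 23 s of the 69 s allowed.

- **Carousel:** I turned it about 85° clockwise by pushing the bare arm sideways at about 30 mm/s. The push read 3–5 N while turning and rose to 10 N against the stop, below the 15 N limit. I then eased off.
- **Basket:** I picked up the larger plain basket by its knob. I brought the handle in over the upturned tip and lowered it in small steps. I felt contact with the bar about 165 mm up, 5 mm below nominal. The vertical reading went from −2.2 N to +1.5 N, so the hook had the full weight before I let go and drew the hand clear.

**Last checks:**
- The arm points at −173.0°, against −173.3° measured when I let go of the carousel. The spout itself measured −172° to −174°.
- The knob is within about 2 mm of where it should be over the hook.
- The basket hangs upright with the tip outside the handle, and the hand touches nothing (force about 0 N).
- By eye, the other things on the bench look unmoved. I did not measure them.

The first move call was refused as "invalid input" before anything moved. None of the checks failed or disagreed.

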